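# Lights off and chock up the produce tray

## Task

Shut the garlic display for the night: first flip all three toggles of the lamp switch bank off, then push the orange wedge, thin end first, under the drooping free edge of the tray, squarely and centred between the two yellow marks, until the tray is up level against its stop and the wedge is jammed tight. Leave the wedge there flat on the deck and let go. Don't knock the lamp bar above the edge, and leave the bowl, the bottle and the punnet where they are.

Things in the scene. Friction and masses are not known exactly. Their poses are not given: they have to be found in the camera images.
- rack: Fixed steel rack frame. Origin on the deck (z = 0) straight below the middle of the tray's free edge; z up, x along the free edge, +y points in under the tray: the way the wedge is pushed (about world +y; yaw varies). Two lamp uprights, 18 mm square, stand at x = +-180, y = -65 mm. The tray hinges on 70 mm high posts at y = 285 mm.
- lamp_bar: Fixed aluminium lamp bar over where the wedge goes in: 384 mm along rack x, 30 wide, 22 high. Origin in the centre of its underside, 150 mm above the deck, 65 mm in front of the edge (bar spans rack y -80 to -50 mm). Because of it a gripper holding the wedge must lean back from the tray, about 35 to 45 degrees from vertical.
- tray (a joint): Tray hinge angle in rad: 0 = drooping as found, 0.06 = level, against its hard upper stop. Black tray of garlic, 290 mm along the edge, 280 mm from edge to hinge, walls 55 mm high, about 1 kg: bears on the wedge with 5 to 7 N; pushing the wedge takes under 10 N until the tray meets the stop; then the wedge jams and the force climbs steeply (push to about 15 N).
- edge (a point): Middle of the underside of the tray's free edge, a round steel bar 12 mm thick along rack x; moves with the tray: 13 mm above the deck when drooping, 30 mm when level. Two upright yellow marks are on the tray's face and rim above it at rack x = +-55 mm.
- wedge: Loose orange plastic wedge, 190 long, 50 wide, flat underneath, 0.18 kg. Origin in the centre of its underside; +y to the thin end, z up. From y = -95 to -45 mm a level block 36 mm high (grip it here, across the 50 mm); from there the top slopes straight to 6 mm high at y = 95 mm. Jammed, its origin is about 17 mm past the edge (rack y = 17 mm), the block still outside.
- wedge_tip (a point): Point in the middle of the wedge's thin end, on its underside (wedge y = 95 mm).
- bank: Fixed grey lamp switch bank, 190 x 60 mm, top 36 mm high. Origin in the centre of its underside, z up; x runs along the row of three white toggles, which pivot 40 mm above the deck at x = -60, 0, 60 mm, y = 0. A fingertip dragged along the row towards +x, its end about 80 mm above the deck, sweeps all three off (under 1 N each).
- toggle1 (a joint): Toggle 1, at bank x = -60 mm: angle in rad, 0 = on (leans 0.3 rad towards bank -x, end 88 mm above the deck), 1.2 = off (leans 0.9 rad towards bank +x, end about 75 mm above the deck). 50 mm from pivot to end, with a cross bar 30 mm wide along bank y at its end. Falls over by itself once well past upright.
- toggle2 (a joint): Toggle 2, at bank x = 0 mm: angle in rad, 0 = on (leans 0.3 rad towards bank -x, end 88 mm above the deck), 1.2 = off (leans 0.9 rad towards bank +x, end about 75 mm above the deck). 50 mm from pivot to end, with a cross bar 30 mm wide along bank y at its end. Falls over by itself once well past upright.
- toggle3 (a joint): Toggle 3, at bank x = 60 mm: angle in rad, 0 = on (leans 0.3 rad towards bank -x, end 88 mm above the deck), 1.2 = off (leans 0.9 rad towards bank +x, end about 75 mm above the deck). 50 mm from pivot to end, with a cross bar 30 mm wide along bank y at its end. Falls over by itself once well past upright.
- bowl: Green plastic bowl, bystander, rim radius 55 mm, 60 mm high. Origin in the centre of its underside.
- spray: White bottle with a blue cap, bystander, radius 30 mm, 120 mm high. Origin in the centre of its underside.
- punnet: Open blue plastic punnet, bystander, 100 x 70 mm, 45 mm high. Origin in the centre of its underside.
Not all that is in view belongs to the job. Of the things that look like the wedge, the smaller one is meant. There is more than one size of the bank; the one meant has the size given above.

How it is judged:
By the outcome, as a careful person would: the job done as asked, in the order asked, and still so for the second after the job is handed in, with the robot touching nothing.
It also fails if it takes over 48 s, if anything falls off the work surface, if the arm or the gripper's body presses on something with over 40 N, if the wrist force passes 120 N, or if a joint passes its speed limit or range.

## Robot

A 6-joint arm with a two-finger parallel gripper is mounted at the origin on the work surface. World frame = base frame: x ahead of the robot, y to its left, z up, the work surface at z = 0. Lengths are in mm, angles in rad, forces in N, time in s.
With the tool pointing down it reaches from about 400 to 925 mm from the base axis. Payload 12.5 kg.
Tool frame: the origin (TCP) lies midway between the tips of the shut fingers; the grasp point (between the pads) lies 19 mm behind it; z points along the fingers, y is the direction in which the jaws open and shut (so a half turn about z gives the same grasp; the last joint's range is limited). The gripper opens to 95 mm and grips with 3 to 60 N. Pads are 20 mm wide; open, the fingers measure 119 mm over their backs; the gripper's body (75 mm by 180 mm) begins 59 mm behind the grasp point.
Start: joints at [-1.433, 0.491, 1.559, -0, 1.092, -0.106], TCP at [150.892, -606.53, 214.661] pointing down, gripper open.
Joint ranges: [-3.1, 3.1], [-0.84, 2.19], [0.05, 2.79], [-1.13, 4.28], [0.06, 2.93], [-2.69, 2.69]. Speed limits (rad/s): [2.22, 2.22, 2.79, 3.14, 3.14, 3.14].

## Interface

Orientations are given as [roll, pitch, yaw] about the fixed x, y, z axes, in that order (R = Rz(yaw) Ry(pitch) Rx(roll)).
In Python, from cell import env, eyes, job_done, boxes_of, regions_of gives the robot as it stands.
- The arm moves only by the tool send_rows, never from a script. Its argument "plan" is text: rows parted by semicolons, each of 5 numbers parted by spaces: the shift along the tool's x, y, z in mm, then the turn about the tool's z in rad, then the finger opening in mm, from 0 to 95.1. In form: x y z roll gripper; .... A call has 1 to 8 rows; each row shifts and turns the pose as measured when the row begins, along the tool's axes as they then stand; what a row does not reach is not made up. A row lasts 1/10 s, in which the tool goes at most 50 mm and 8.59 degrees, less where a joint would pass 70% of its speed; a pose out of reach is approached as far as the arm can. A call with a gripper value outside its range is refused whole. The fingers move at their own pace and stop on an object; the grip force is fixed at half the most. Time passes only in rows, so rows that do not move let the fingers close. It gives the time, the measured TCP pose, the force and the opening at its end, in the units of the state.
- env.state(): the state, without advancing time (a new reading comes with each control period).
- eyes.read_camera(name): name is "side" or "top"; returns a dict with "image" (384x512x3 uint8, red, green, blue), "vertical_fov" (degrees; the focal length in pixels is half the picture's height over the tangent of half this angle, whatever the lens; pixels are square), "cx", "cy" (the principal point, pixels), "k1" (the pictures are not rectified: a ray, as slopes to the right and down, at radius r is drawn at 1 + k1 r^2 times it, then the intrinsics apply), "extrinsics" (4x4, takes a point from camera to world coordinates). Camera axes: x right, y up, looking along -z (the intrinsics and any distortion apply to the point x, -y, -z); pixel columns grow to the right and rows downward; lengths in mm; the calibration is good to about 2 mm. A picture is of the moment at which its call begins. There is no depth.
- job_done(): hands the job in, once; it reports no verdict.
Trained networks look in a picture, given as the dict that the camera call returned (one of the last four; its "shot" number tells which), for a name from the list of things; names that differ only in an ending like _2 or _b are one class to them, and where a whole thing is asked for, a point or a joint stands for the part that bears it (a point fixed in the world has none). Each returns a list of dicts, best first, with "confidence" (0 to 1); they miss things now and then, are a little off and sometimes report something else, mostly with a low value. They report only what shows in the picture. A call takes as long as a camera call. They do not tell look-alikes from the thing itself.
- boxes_of(target, picture): "bbox" ([left, top, width, height] in pixels, round what is visible of it).
- regions_of(target, picture): "pixels" (384x512 bool, what is visible of it) and "bbox" ([left, top, width, height] in pixels, round what is visible of it).
The state is a dict: "t": time; "joints": joint angles; "qvel": joint speeds; "tau": joint torques, N m; "eef_pos": TCP position; "tcp_rot": TCP orientation; "ft_force": force on the tool from outside, world axes, zero at the start; "moment": the same for the moment, N m; "opening": opening from 0.0 (shut) to 1.0 (fully open).
Only numpy, scipy, OpenCV 4.12 (cv2) and the standard library are available. Lean on these libraries where they do the work, as an engineer would, in place of code of your own. Each camera call takes 0.05 s, during which the arm holds its last target.

## Working session

There is one attempt and no reset: what is moved stays moved. The work goes in short steps, Python scripts to look and compute and a tool call to move; the robot and the scene stay as the last step left them, time stands still between calls to the robot, and variables do not carry over. Pictures are saved under pics/ and viewed, and the job is handed in when it is done.

Besides the shell and the picture viewer there is one more tool, called as name(argument=value, ...) on one line, values as JSON. send_rows: Moves the arm, as the interface text tells. Its arguments: {"type":"object","properties":{"plan":{"type":"string"}},"required":["plan"]}

```bash
ls; mkdir -p pics
cat > h.py <<'E'
import numpy as np, cv2, json
from cell import env, eyes, job_done, boxes_of, regions_of
def save(p,n): cv2.imwrite('pics/'+n,p['image'][:,:,::-1])
E
python3 - <<'E'
from h import *
import pickle
for n in ['side','top']:
    p=eyes.read_camera(n); save(p,n+'0.png'); pickle.dump(p,open(n+'0.pkl','wb'))
    print(n,p['vertical_fov'],p['cx'],p['cy'],p['k1'],p['extrinsics'],p['shot'])
    for t in ['wedge','bank','bowl','spray','punnet','tray','lamp_bar','toggle1']:
        print(t,[(b['bbox'],round(b['confidence'],2)) for b in boxes_of(t,p)])
print(env.state())
E
```

```text
pics
side 42.45521223364117 253.36994087303344 181.3817274881117 -0.148273260205263 [[-9.82999138e-01  1.35582996e-01 -1.23814155e-01  3.15218697e+02]
 [-1.83516614e-01 -7.03981147e-01  6.86099262e-01  1.19321588e+03]
 [ 5.86056195e-03  6.97156938e-01  7.16894593e-01  1.39338159e+03]
 [ 0.00000000e+00  0.00000000e+00  0.00000000e+00  1.00000000e+00]] 1
wedge [([292.5, 170.3, 42.5, 16.5], 0.82), ([238.4, 167.2, 36.1, 43.6], 0.69), ([170.1, 193.1, 117.3, 13.9], 0.17)]
bank [([250.2, 132.5, 47.8, 26.5], 0.76), ([300.0, 94.1, 39.0, 34.5], 0.65), ([237.6, 169.6, 38.7, 40.5], 0.29)]
bowl [([184.6, 164.7, 30.2, 21.8], 0.81)]
spray [([204.3, 140.7, 18.9, 27.9], 0.67)]
punnet [([219.6, 130.1, 25.2, 18.2], 0.79)]
tray [([170.4, 229.6, 101.4, 81.5], 0.97), ([245.1, 168.4, 30.8, 41.2], 0.54)]
lamp_bar [([170.7, 193.0, 116.8, 11.9], 0.75)]
toggle1 []
top 44.703741331207226 254.29567659044986 184.42930957040107 0.04702063790999675 [[ 1.41388336e-02  9.84727316e-01 -1.73528692e-01  2.56319639e+02]
 [-9.99855765e-01  1.55568560e-02  6.81424375e-03 -5.04217769e+01]
 [ 9.40973284e-03  1.73407318e-01  
[... 646 characters left out ...]
7.1, 7.8], 0.5), ([253.3, 107.2, 25.2, 28.3], 0.43)]
{'t': 0.9, 'joints': array([-1.43261269e+00,  4.90918539e-01,  1.55893724e+00, -1.89394527e-06,
        1.09168614e+00, -1.05601212e-01]), 'qvel': array([ 0.00149294,  0.00093568, -0.0012811 ,  0.00020667, -0.00040406,
       -0.00157598]), 'tau': array([-6.06371541e-04, -6.12469053e+01, -2.58434451e+01,  6.92393119e-02,
        4.46155679e-02, -3.76662115e-05]), 'eef_pos': array([ 150.88208432, -606.51735118,  214.63657842]), 'tcp_rot': array([3.14154238e+00, 7.01896102e-06, 2.43785726e-01]), 'ft_force': array([-0.19041457, -1.05306465,  0.27763059]), 'moment': array([ 0.03363561,  0.04029032, -0.01367053]), 'opening': 0.9993367806551401}
```

Run:
```python
import cv2
for n in ['side','top']:
    im=cv2.imread(f'pics/{n}0.png'); 
    cv2.imwrite(f'pics/{n}0z.png',cv2.resize(im,(800,600),interpolation=cv2.INTER_CUBIC))
im=cv2.imread('pics/side0.png')[80:320,150:350]; cv2.imwrite('pics/side0c.png',cv2.resize(im,None,fx=2.5,fy=2.5,interpolation=cv2.INTER_CUBIC))
im=cv2.imread('pics/top0.png')[90:320,90:440];cv2.imwrite('pics/top0c.png',cv2.resize(im,None,fx=2.28,fy=2.28,interpolation=cv2.INTER_CUBIC))
```

```text
(no output)
```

View pics/side0c.png

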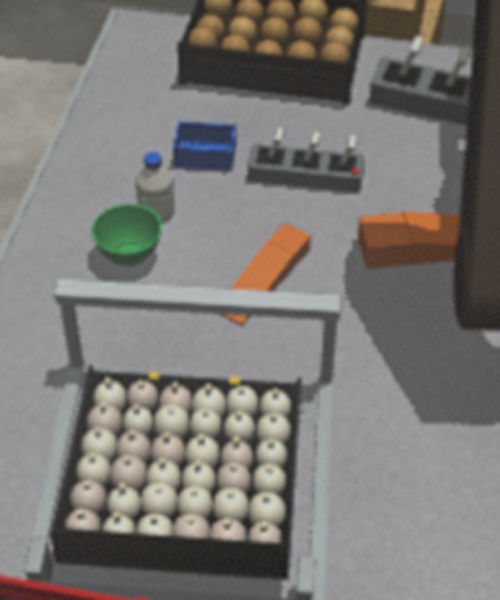

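View pics/top0c.png

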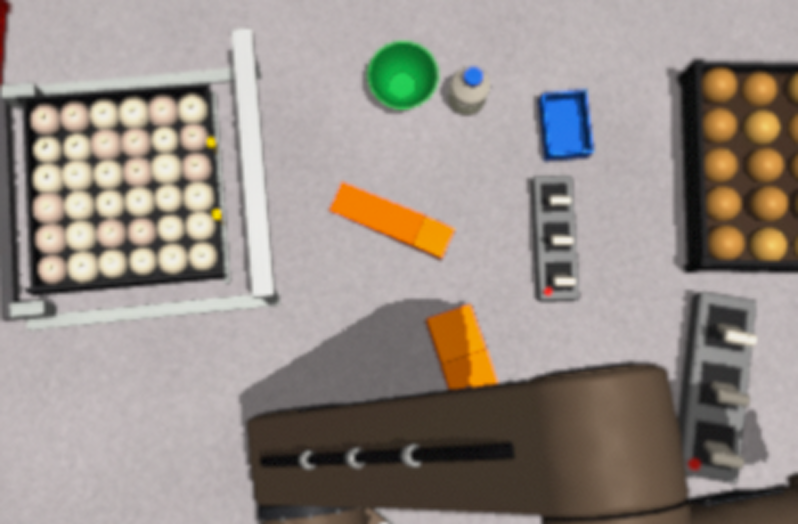

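View pics/side0z.png

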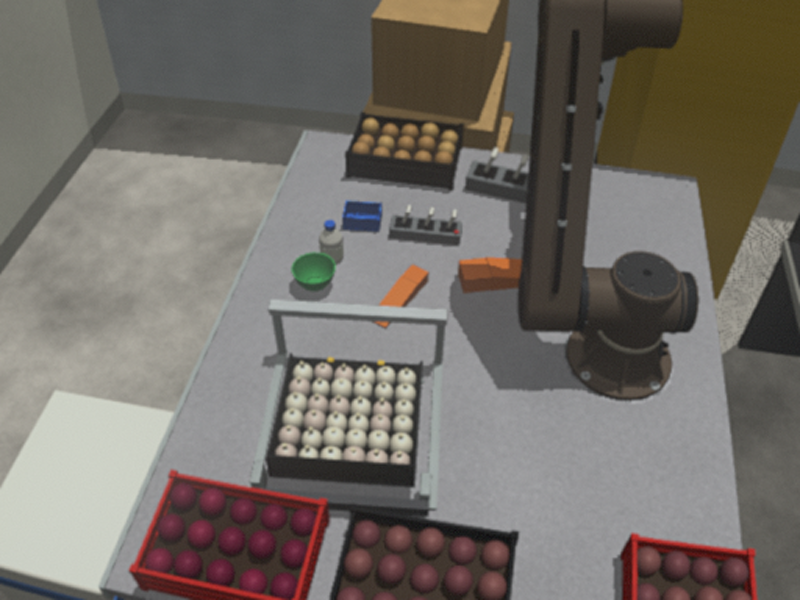

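```bash
cat >> h.py <<'E'
import pickle
def proj(p,P):
    P=np.atleast_2d(P).astype(float); E=p['extrinsics']; c=(P-E[:3,3])@E[:3,:3]
    s=np.stack([c[:,0]/-c[:,2], -c[:,1]/-c[:,2]],1); r2=(s**2).sum(1,keepdims=True)
    f=192/np.tan(np.radians(p['vertical_fov']/2))
    return s*(1+p['k1']*r2)*f+[p['cx'],p['cy']]
def unproj(p,uv,z):
    f=192/np.tan(np.radians(p['vertical_fov']/2)); E=p['extrinsics']
    d=(np.atleast_2d(uv)-[p['cx'],p['cy']])/f; s=d.copy()
    for _ in range(20): s=d/(1+p['k1']*(s**2).sum(1,keepdims=True))
    w=np.stack([s[:,0],-s[:,1],-np.ones(len(s))],1)@E[:3,:3].T
    t=(z-E[2,3])/w[:,2]; return E[:3,3]+w*t[:,None]
def T(pose,P):
    x,y,a=pose; P=np.atleast_2d(P).astype(float); c,s=np.cos(a),np.sin(a)
    return np.stack([x+c*P[:,0]-s*P[:,1], y+s*P[:,0]+c*P[:,1], P[:,2]],1)
def load(n): return pickle.load(open(n+'0.pkl','rb'))
E
python3 - <<'E'
import cv2
def c(n,x0,y0,w,h,k):
    im=cv2.imread(f'pics/{n}0.png')[y0:y0+h,x0:x0+w]; im=cv2.resize(im,None,fx=k,fy=k,interpolation=cv2.INTER_CUBIC)
    for i in range(0,w,10): cv2.putText(im,str(x0+i),(i*k,8),0,.3,(255,255,255),1); cv2.line(im,(i*k,10),(i*k,h*k),(255,255,255),1) if i%20==0 else None
    for i in range(0,h,10): cv2.putText(im,str(y0+i),(0,i*k+4),0,.3,(255,255,255),1);cv2.line(im,(0,i*k),(w*k,i*k),(255,255,255),1) if i%20==0 else None
    return im
cv2.imwrite('pics/zs.png',c('side',225,125,80,90,6))
cv2.imwrite('pics/zt.png',c('top',225,160,130,70,6))
E
```

```text
(no output)
```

View pics/zs.png

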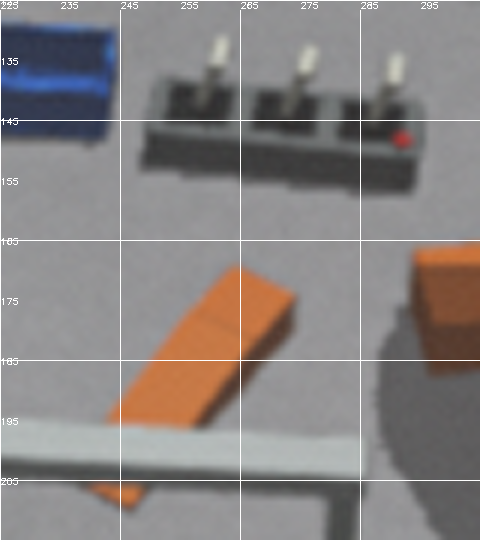

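View pics/zt.png

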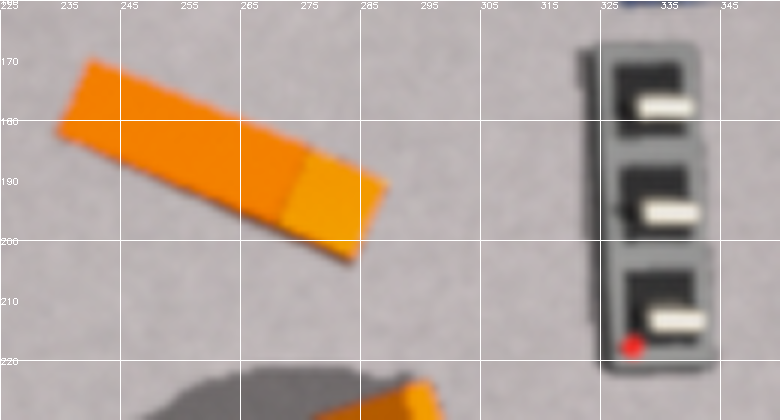

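Run:
```python
from h import *
from scipy.optimize import least_squares
t,s=load('top'),load('side')
cv=lambda a,x0,y0:(np.array(a,float)+.5)/6-.5+[x0,y0]
tc=lambda a:cv(a,225,160); sc=lambda a:cv(a,225,125)
# wedge
W=[[-25,95,6],[25,95,6],[25,-95,36],[-25,-95,36],[25,-45,36],[-25,-45,36]]
print('px->z wedge',unproj(t,tc([(92,58),(55,130)]),6),unproj(t,tc([(388,182)]),36))
Wt=[(0,(55,130)),(1,(92,58)),(2,(388,182)),(4,(308,148)),(5,(280,224))]
Wtb=[([-25,-95,36],(356,248))]
P=np.array([W[i] for i,_ in Wt]);U=tc([u for _,u in Wt])
# +y toward +worldy ; wedge right (+x) when y axis = world +y-ish rotated
f=lambda q:(proj(t,T(q,P))-U).ravel()
for a0 in [0]:
    r=least_squares(f,[600,-80,a0]); print('wedge top',r.x,np.abs(r.fun).max(),r.fun.round(1))
Ps=np.array([W[2],W[3],W[4],W[5]]);Us=sc([(238,264),(297,296),(200,315),(243,340)])
print('cam side wedge order check',proj(s,T(r.x,Ps)).round(1),Us.round(1))
for z in (36,): 
    Ub=tc([(600,45),(698,45),(718,370),(610,368)]);print('bank corners',unproj(t,Ub,36).round(0))
    B=np.array([[95,30,36],[95,-30,36],[-95,-30,36],[-95,30,36]])
    g=lambda q:(proj(t,T(q,B))-Ub).ravel()
    rb=least_squares(g,[600,-300,0]);print('bank',rb.x,rb.fun.round(1))
Bs=sc([(150,78),(418,102),(425,150),(145,128)])
print('side bank proj',proj(s,T(rb.x,[[95,-30,36],[-95,-30,36],[-95,30,36],[95,30,36]])).round(1),Bs.round(1))
for sg in (-1,1):
  for L,z in (( .3,87.8),(.9,71)):
    K=[[x+sg*50*np.sin(L),0,z] for x in (60,0,-60)]
    print(sg,L,'top',proj(t,T(rb.x,K)).round(1).tolist(),'side',proj(s,T(rb.x,K)).round(1).tolist())
print('obs top',tc([(665,107),(671,212),(677,320)]).round(1).tolist(),'side',sc([(221,48),(309,58),(396,68)]).round(1).tolist())
```

```text
px->z wedge [[594.83158471 -10.0215071    6.        ]
 [551.37987324  10.82403312   6.        ]] [[ 518.5915614  -182.06531734   36.        ]]
wedge top [ 5.34175729e+02 -8.63915864e+01 -4.18670206e-01] 0.8462348004106843 [ 0.1  0.4 -0.1 -0.2  0.4  0.1  0.5 -0.3 -0.8  0. ]
cam side wedge order check [[264.8 168.6]
 [275.5 173.7]
 [257.7 176. ]
 [268.4 181.3]] [[264.2 168.6]
 [274.1 173.9]
 [257.9 177.1]
 [265.1 181.2]]
bank corners [[ 601. -305.   36.]
 [ 602. -361.   36.]
 [ 414. -369.   36.]
 [ 414. -308.   36.]]
bank [ 5.07522329e+02 -3.35843281e+02  2.75176286e-02] [-0.4 -0.2  0.5 -0.4 -0.2  0.   0.1  0.6]
side bank proj [[252.1 136.6]
 [297.1 141.5]
 [295.7 151. ]
 [249.8 145.9]] [[249.6 137.6]
 [294.2 141.6]
 [295.4 149.6]
 [248.8 145.9]]
-1 0.3 top [[336.1, 178.1], [336.9, 195.8], [337.7, 213.8]] side [[263.0, 133.0], [277.6, 134.5], [292.3, 136.1]]
-1 0.9 top [[335.6, 186.1], [336.3, 203.7], [337.1, 221.6]] side [[268.8, 136.7], [283.3, 138.3], [298.0, 139.9]]
1 0.3 top [[335.8, 169.4], [336.5, 187.0], [337.3, 204.9]] side [[255.8, 132.2], [270.4, 133.8], [285.0, 135.3]]
1 0.9 top [[334.6, 163.4], [335.3, 180.7], [336.1, 198.3]] side [[249.9, 134.7], [264.4, 136.2], [278.9, 137.8]]
obs top [[335.4, 177.4], [336.4, 194.9], [337.4, 212.9]] side [[261.4, 132.6], [276.1, 134.2], [290.6, 135.9]]
```

Run:
```python
import cv2
def c(n,x0,y0,w,h,k):
    im=cv2.imread(f'pics/{n}0.png')[y0:y0+h,x0:x0+w]; im=cv2.resize(im,None,fx=k,fy=k,interpolation=cv2.INTER_CUBIC)
    for i in range(0,w,20): cv2.putText(im,str(x0+i),(i*k,8),0,.3,(0,0,255),1); 
    for i in range(0,h,20): cv2.putText(im,str(y0+i),(0,i*k+4),0,.3,(0,0,255),1)
    return im
cv2.imwrite('pics/zs2.png',c('side',165,188,125,60,6))
cv2.imwrite('pics/zs3.png',c('side',160,280,130,50,6))
cv2.imwrite('pics/zt2.png',c('top',90,100,125,100,6)); cv2.imwrite('pics/zt3.png',c('top',90,160,125,75,6))
```

```text
(no output)
```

View pics/zs2.png

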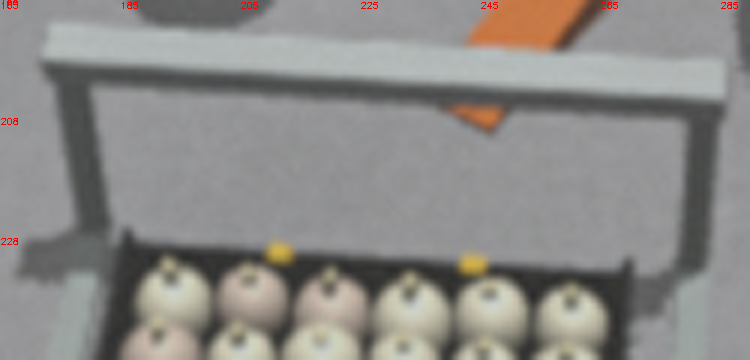

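View pics/zs3.png

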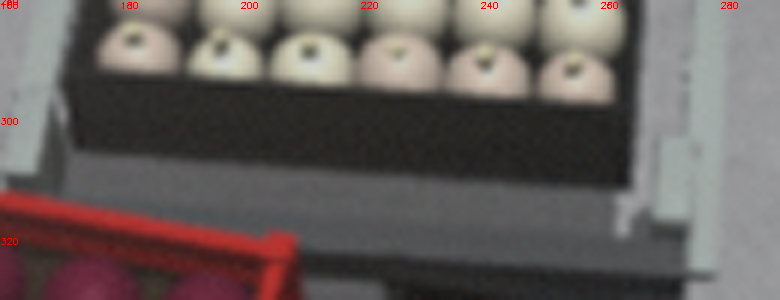

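View pics/zt2.png

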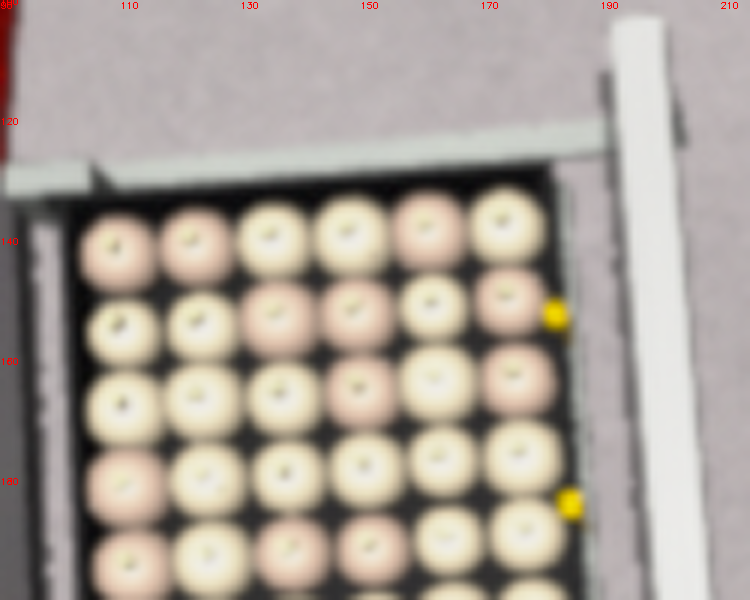

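View pics/zt3.png

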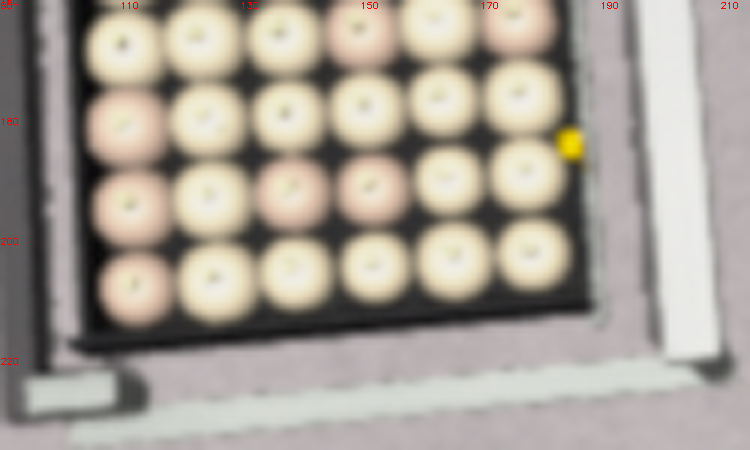

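Run:
```python
from h import *
from scipy.optimize import least_squares
t,s=load('top'),load('side')
cv=lambda a,x0,y0:(np.array(a,float)+.5)/6-.5+[x0,y0]
B=np.array([[192,-50,172],[192,-80,172],[-192,-50,172],[-192,-80,172]])
Ut=np.vstack([cv([(611,18),(663,18)],90,100),cv([(665,358),(720,358)],90,160)])
Us=cv([(42,62),(50,22),(725,102),(728,62)],165,188)
ft=lambda q:(proj(t,T(q,B))-Ut).ravel(); fs=lambda q:(proj(s,T(q,B))-Us).ravel()
for n,f in (('top',ft),('side',fs),('both',lambda q:np.r_[ft(q),fs(q)])):
    r=least_squares(f,[600,150,0]); print(n,r.x.round(4),r.fun.round(1))
Mt=cv([(555,313),(571,505)],90,100); Ms=cv([(280,250),(473,264)],165,188)
q=r.x
def inv(q,P): return np.stack([ (P[:,0]-q[0])*np.cos(q[2])+(P[:,1]-q[1])*np.sin(q[2]), -(P[:,0]-q[0])*np.sin(q[2])+(P[:,1]-q[1])*np.cos(q[2])],1)
for z in (66,70,75): print(z,'marks rack coords top',inv(q,unproj(t,Mt,z)).round(1).tolist(),'side',inv(q,unproj(s,Ms,z)).round(1).tolist())
# wedge & bank both-view estimates
W=np.array([[-25,95,6],[25,95,6],[25,-95,36],[25,-45,36],[-25,-45,36]]);
Wt=cv([(55,130),(92,58),(388,182),(308,148),(280,224)],225,160)
Ws=np.array([[25,-95,36],[-25,-95,36],[25,-45,36]]);Wsu=cv([(238,264),(297,296),(200,315)],225,125)
r=least_squares(lambda q:np.r_[(proj(t,T(q,W))-Wt).ravel(),(proj(s,T(q,Ws))-Wsu).ravel()],[534,-86,-.4]);print('wedge both',r.x,r.fun.round(1))
# wedge by regions in rack coordinates
from math import atan2
for tag in ['bowl','spray','punnet']: pass
```

```text
top [5.820143e+02 1.768149e+02 1.101000e-01] [-0.3 -0.1  0.3 -0.9 -0.2  0.9  0.2 -0. ]
side [5.864212e+02 1.800775e+02 1.108000e-01] [-0.5 -0.2 -0.2 -0.   0.5  0.   0.2 -0. ]
both [5.841852e+02 1.780933e+02 1.110000e-01] [-0.7 -0.7 -0.1 -1.5 -0.6  0.2 -0.1 -0.8  0.3 -0.5  0.6 -0.3  1.2 -0.3
  1.  -0.4]
66 marks rack coords top [[56.6, 2.8], [-55.1, 1.7]] side [[59.4, -9.5], [-51.4, -8.2]]
70 marks rack coords top [[55.5, 2.3], [-55.9, 1.2]] side [[58.8, -6.3], [-51.8, -5.0]]
75 marks rack coords top [[54.2, 1.7], [-56.8, 0.6]] side [[58.0, -2.4], [-52.1, -1.1]]
wedge both [ 5.34661726e+02 -8.58294365e+01 -4.13063212e-01] [-0.1  0.4 -0.3 -0.2  0.2 -0.2  0.3 -0.5 -0.9 -0.1  0.3  0.   1.2 -0.2
 -0.5 -1. ]
```

send_rows(plan="0 0 0 0.108 0; 0 0 0 0.108 0; 31 -33 0 0 0; 31 -33 0 0 0; 31 -33 0 0 0; 31 -33 0 0 0; 31 -33 0 0 0; 31 -33 0 0 0")

```text
t: 1.7
eef_pos: [335.5, -402.3, 213.8]
tcp_rot: [3.14, -0.0, 0.01]
ft_force: [0.1, -0.6, -0.2]
opening: 0.385
```

send_rows(plan="31 -32 0 0 0; 29 -31 0 0 0; 0 0 0 0 0; 0 0 40 0 0; 0 0 40 0 0; 0 0 40 0 0; 0 0 13 0 0; 0 0 0 0 0")

```text
t: 2.5
eef_pos: [400.9, -334.4, 78.9]
tcp_rot: [3.134, -0.006, 0.018]
ft_force: [-0.8, -0.7, -0.1]
opening: 0.007
```

send_rows(plan="14 4 -1 0 0; 14 0 0 0 0; 14 0 0 0 0; 14 0 0 0 0; 14 0 0 0 0; 14 0 0 0 0; 14 0 0 0 0; 14 0 0 0 0")

```text
t: 3.3
eef_pos: [520.4, -338.0, 85.4]
tcp_rot: [3.131, -0.009, 0.016]
ft_force: [-0.5, -0.3, 0.8]
opening: 0.006
```

send_rows(plan="14 0 0 0 0; 14 0 0 0 0; 14 0 0 0 0; 14 0 0 0 0; 14 0 0 0 0; 14 0 0 0 0; 14 0 0 0 0; 14 0 0 0 0")

```text
t: 4.1
eef_pos: [644.5, -332.9, 91.7]
tcp_rot: [3.127, -0.014, 0.021]
ft_force: [-0.7, -1.0, -0.2]
opening: 0.003
```

```bash
cat >> h.py <<'E'
def zoom(p,x0,y0,w,h,k,n):
    im=cv2.resize(p['image'][y0:y0+h,x0:x0+w,::-1],None,fx=k,fy=k,interpolation=cv2.INTER_CUBIC); cv2.imwrite('pics/'+n,im)
E
python3 - <<'E'
from h import *
p=eyes.read_camera('side'); zoom(p,180,100,180,110,4,'a_s.png')
p=eyes.read_camera('top'); zoom(p,220,100,180,130,4,'a_t.png')
E
```

```text
(no output)
```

View pics/a_s.png

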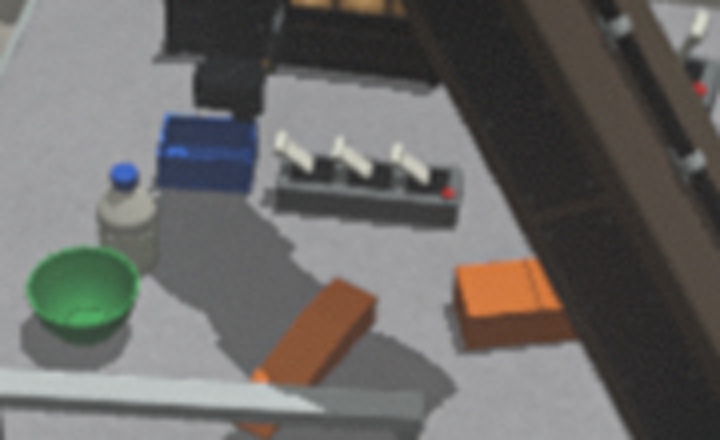

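View pics/a_t.png

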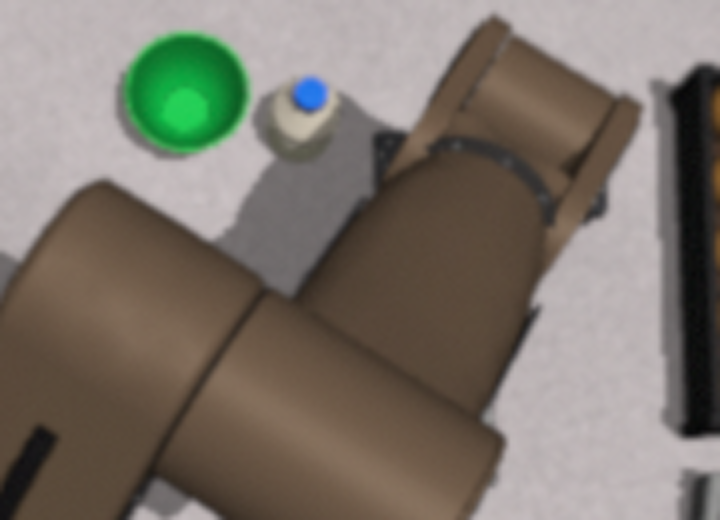

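send_rows(plan="0 0 -30 0 0; 0 0 -30 -0.142 80; 0 0 -20 -0.142 80; 0 0 0 -0.142 80; 0 0 0 -0.142 80; 0 0 0 -0.142 80; 0 0 0 -0.142 80; 0 0 0 -0.142 80")

```text
t: 5.0
eef_pos: [641.7, -329.0, 176.1]
tcp_rot: [3.122, 0.006, 1.054]
ft_force: [-0.5, 0.4, -0.8]
opening: 0.535
```

```bash
cat >> h.py <<'E'
from scipy.spatial.transform import Rotation as Ro
def Rt(s): return Ro.from_euler('xyz',s['tcp_rot']).as_matrix()
def go(target):  # world target -> tool-axis shift
    s=env.state(); R=Rt(s); d=R.T@(np.array(target)-s['eef_pos']); 
    print('t',round(s['t'],2),'pos',s['eef_pos'].round(1),'rot',s['tcp_rot'].round(3),'q',s['joints'].round(3),'F',s['ft_force'].round(1),'op',round(s['opening'],3))
    print('toolz',R[:,2].round(3),'tooly',R[:,1].round(3)); print('shift',d.round(1),np.linalg.norm(d).round(1)); return d
E
python3 -c "
from h import *
go([502.4,-159.5,170])"
```

```text
t 5.0 pos [ 641.7 -329.   176.1] rot [3.122 0.006 1.054] q [-0.563  0.658  1.35  -0.006  1.114 -0.044] F [-0.5  0.4 -0.8] op 0.535
toolz [ 0.014 -0.015 -1.   ] tooly [ 0.869 -0.494  0.02 ]
shift [  78.6 -205.     1.6] 219.5
```

send_rows(plan="13 -34 0 -0.1 80; 10 -36 0 0 80; 10 -36 0 0 80; 10 -36 0 0 80; 10 -36 0 0 80; 0 0 0 0 80")

```text
t: 5.6
eef_pos: [493.8, -201.5, 171.8]
tcp_rot: [3.124, 0.009, 1.164]
ft_force: [0.3, 0.3, -0.5]
opening: 0.842
```

```bash
python3 -c "
from h import *
go([502.4,-159.5,60])"
```

```text
t 5.6 pos [ 493.8 -201.5  171.8] rot [3.124 0.009 1.164] q [-0.508  0.407  1.844 -0.009  0.872 -0.096] F [ 0.3  0.3 -0.5] op 0.842
toolz [ 0.013 -0.015 -1.   ] tooly [ 0.918 -0.395  0.018]
shift [ 42.9 -10.7 111.3] 119.7
```

send_rows(plan="21 -5 30 0 80; 21 -6 30 0 80; 0 0 35 0 80; 0 0 15 0 80; 0 0 0 0 80")

```text
t: 6.1
eef_pos: [503.2, -159.3, 61.3]
tcp_rot: [3.116, 0.009, 1.164]
ft_force: [0.0, 0.1, -0.6]
opening: 0.841
```

```bash
python3 -c "
from h import *
go([502.4,-159.5,7])
p=eyes.read_camera('side'); zoom(p,200,130,130,90,5,'b_s.png')"
```

```text
t 6.1 pos [ 503.2 -159.3   61.3] rot [3.116 0.009 1.164] q [-0.427  0.564  1.959 -0.016  0.593 -0.008] F [ 0.   0.1 -0.6] op 0.841
toolz [ 0.02  -0.019 -1.   ] tooly [ 0.918 -0.395  0.026]
shift [ 0.  -2.1 54.3] 54.3
```

View pics/b_s.png

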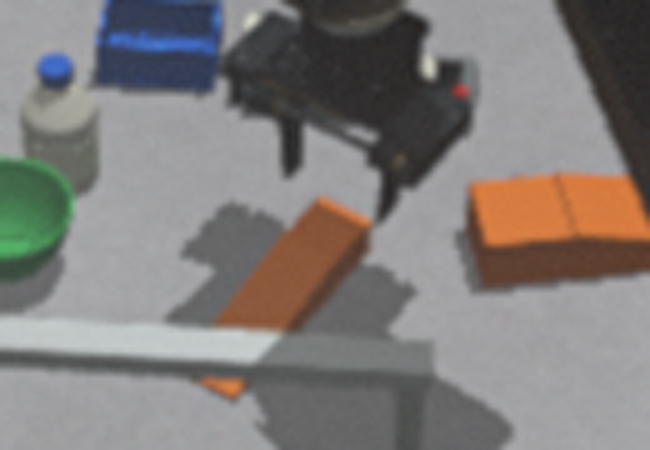

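send_rows(plan="0 -1 30 0 80; 0 -1 22 0 80; 0 0 3 0 80; 0 0 0 0 30; 0 0 0 0 30; 0 0 0 0 30; 0 0 0 0 30")

```text
t: 6.85
eef_pos: [507.2, -162.7, 14.0]
tcp_rot: [3.102, 0.01, 1.163]
ft_force: [-0.5, 0.8, -0.6]
opening: 0.561
```

```bash
python3 -c "
from h import *
go([502.4,-159.5,30])
p=eyes.read_camera('side'); zoom(p,200,130,130,90,5,'c_s.png')
p=eyes.read_camera('top'); zoom(p,200,130,130,90,5,'c_t.png')"
```

```text
t 6.85 pos [ 507.2 -162.7   14. ] rot [3.102 0.01  1.163] q [-0.43   0.647  1.981 -0.019  0.474 -0.005] F [-0.5  0.8 -0.6] op 0.561
toolz [ 0.032 -0.025 -0.999] tooly [ 0.917 -0.396  0.039]
shift [  0.9  -5.  -16.2] 17.0
```

View pics/c_s.png

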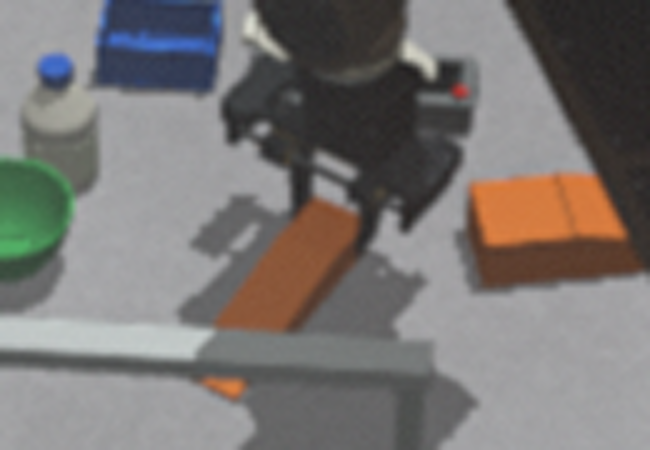

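View pics/c_t.png

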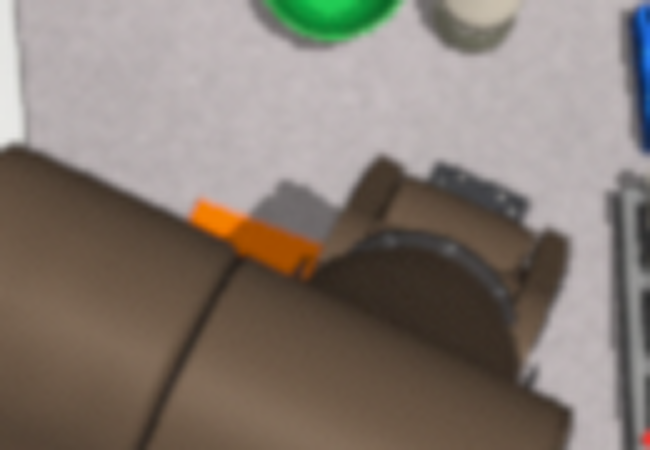

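send_rows(plan="0 0 -20 0 30; 0 0 -15 0 30; 0 0 0 -0.13 30; 0 0 0 -0.13 30; 0 0 0 -0.13 30; 0 0 0 -0.13 30; 0 0 0 0 30")

```text
t: 7.65
eef_pos: [506.0, -161.7, 52.2]
tcp_rot: [3.111, 0.03, 1.703]
ft_force: [0.3, 0.6, -1.2]
opening: 0.527
```

```bash
python3 -c "
from h import *
go([609.1,-51.6,45])"
```

```text
t 7.65 pos [ 506.  -161.7   52.2] rot [3.111 0.03  1.703] q [-0.429  0.578  1.966 -0.017  0.556 -0.547] F [ 0.3  0.6 -1.2] op 0.527
toolz [ 0.034 -0.025 -0.999] tooly [0.991 0.132 0.03 ]
shift [ 95.8 116.5   7.9] 151.0
```

send_rows(plan="19 23 0 0 30; 19 23 0 0 30; 19 23 1 0 30; 19 23 1 0 30; 18 22 1 0.02 30; 0 0 0 0 30")

```text
t: 8.25
eef_pos: [611.1, -51.0, 50.5]
tcp_rot: [3.11, 0.028, 1.654]
ft_force: [0.0, 1.2, -1.3]
opening: 0.529
```

```bash
python3 -c "
from h import *
go([609.1,-51.6,14])"
```

```text
t 8.25 pos [611.1 -51.   50.5] rot [3.11  0.028 1.654] q [-0.183  0.663  1.758 -0.03   0.683 -0.243] F [ 0.   1.2 -1.3] op 0.529
toolz [ 0.034 -0.026 -0.999] tooly [0.996 0.084 0.032]
shift [ 0.6 -3.2 36.4] 36.5
```

send_rows(plan="0 -2 14 -0.027 30; 0 -1 13 0 30; 0 0 6 0 30; 0 0 0 0 30")

```text
t: 8.65
eef_pos: [607.2, -53.3, 14.0]
tcp_rot: [3.112, 0.028, 1.677]
ft_force: [0.5, 2.3, 3.9]
opening: 0.525
```

```bash
cat > look.py <<'E'
import sys
from h import *
n=sys.argv[1]
go([609.1,-51.6,14])
p=eyes.read_camera('side'); pickle.dump(p,open('s_'+n+'.pkl','wb')); zoom(p,165,140,130,100,6,n+'_s.png')
p=eyes.read_camera('top'); pickle.dump(p,open('t_'+n+'.pkl','wb')); zoom(p,165,100,130,100,6,n+'_t.png')
E
python3 look.py d
```

```text
t 8.65 pos [607.2 -53.3  14. ] rot [3.112 0.028 1.677] q [-0.188  0.714  1.784 -0.033  0.608 -0.267] F [0.5 2.3 3.9] op 0.525
toolz [ 0.032 -0.025 -0.999] tooly [0.994 0.106 0.03 ]
shift [1.5 2.1 0. ] 2.6
```

View pics/d_s.png

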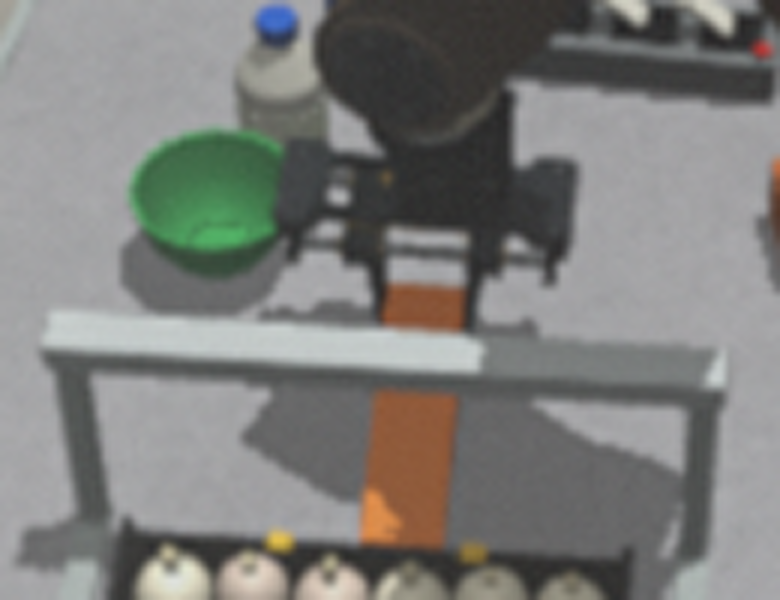

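View pics/d_t.png

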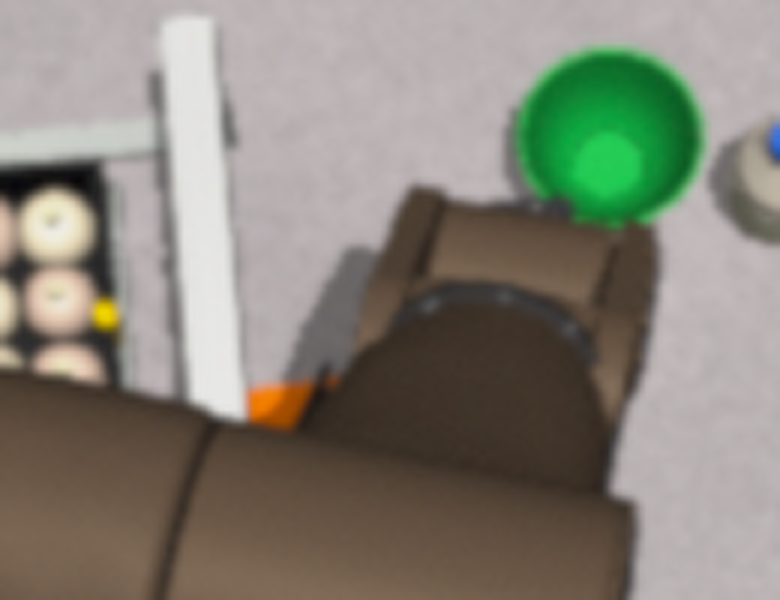

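```bash
cat > fitside.py <<'E'
from h import *
from scipy.optimize import least_squares
def top_edge(y): return 36 if y<-45 else 36-30*(y+45)/140
def fit(p,x0,y0,k,pts,lines,q0):
    # pts: (local xyz, crop px); lines: (local x, crop px list) on top edges
    cv=lambda a:(np.array(a,float)+.5)/k-.5+[x0,y0]
    ys=np.linspace(-95,95,77)
    def res(q):
        o=[]
        for L,u in pts: o+=list((proj(p,T(q,[L]))[0]-cv([u])[0]))
        for x,us in lines:
            c=proj(p,T(q,[[x,y,top_edge(y)] for y in ys]))
            for u in cv(us): o.append(np.interp(u[1],*(c[np.argsort(c[:,1])].T[::-1]))-u[0])
        return np.array(o)
    r=least_squares(res,q0); return r.x,r.fun
def rel(q,rack):
    d=np.array(q[:2])-rack[:2]; c,s=np.cos(rack[2]),np.sin(rack[2]); return (d[0]*c+d[1]*s).round(1),(-d[0]*s+d[1]*c).round(1),round(q[2]-rack[2],3)
E
python3 - <<'E'
from fitside import *
p=pickle.load(open('s_d.pkl','rb'))
q,f=fit(p,165,140,6,[([25,-95,36],(388,287)),([-25,-95,36],(466,290))],[(25,[(364,500),(375,400)]),(-25,[(452,460),(447,540)])],[598,28,.1])
print(q,f.round(1),rel(q,[586.4,180.1,.1108]))
im=cv2.imread('pics/d_s.png')
for x in (-25,25):
    for y in np.linspace(-95,95,20):
        u=(proj(p,T(q,[[x,y,top_edge(y)]]))[0]-[165,140]+.5)*6-.5; cv2.circle(im,tuple(int(v) for v in u),2,(255,0,0),-1)
cv2.imwrite('pics/d_o.png',im)
E
```

```text
[5.96854433e+02 3.35689043e+01 1.29486876e-01] [-0.1 -0.   0.1  0.   0.3 -0.  -0.  -0.2] (np.float64(-5.8), np.float64(-146.8), np.float64(0.019))
```

View pics/d_o.png

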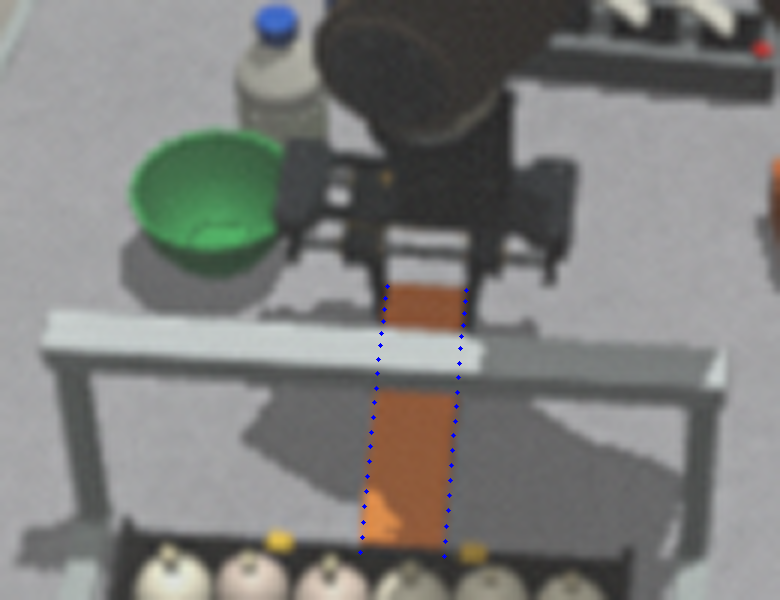

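send_rows(plan="0 0 0 0 80; 0 0 0 0 80; 0 0 0 0 80; 0 0 -40 0 80; 0 0 -40 0 80; -40 0 -10 0 80; -45 0 0 0 80; -45 0 0 0 80")

```text
t: 9.55
eef_pos: [618.8, -179.7, 114.5]
tcp_rot: [3.11, 0.03, 1.684]
ft_force: [1.2, -0.0, -1.0]
opening: 0.84
```

send_rows(plan="-45 0 0 0 80; -45 0 0 0 80; -45 0 0 0 80; 0 0 0 0 80")

```text
t: 9.95
eef_pos: [634.2, -324.5, 121.1]
tcp_rot: [3.106, 0.034, 1.68]
ft_force: [-0.6, 0.3, -0.2]
opening: 0.842
```

```bash
python3 look.py e
```

```text
t 9.95 pos [ 634.2 -324.5  121.1] rot [3.106 0.034 1.68 ] q [-0.564  0.688  1.45  -0.005  0.954 -0.671] F [-0.6  0.3 -0.2] op 0.842
toolz [ 0.039 -0.03  -0.999] tooly [0.993 0.111 0.035]
shift [277.5   1.5  97.8] 294.2
```

View pics/e_t.png

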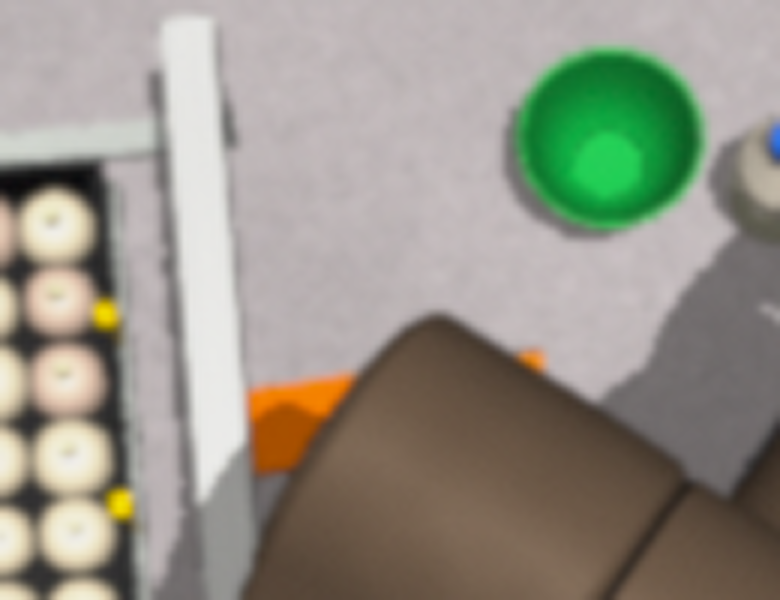

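View pics/e_s.png

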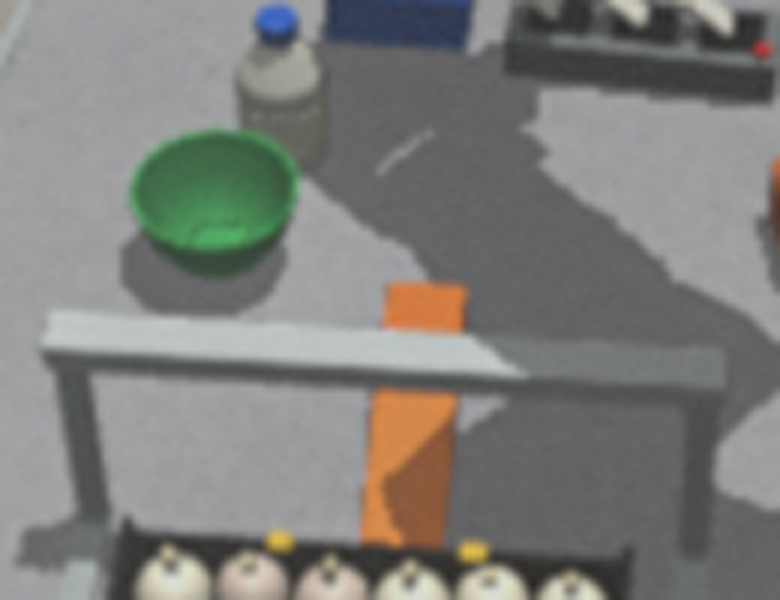

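```bash
cat >> fitside.py <<'E'
def fit_top(p,x0,y0,k,pts,lines,q0):
    cv=lambda a:(np.array(a,float)+.5)/k-.5+[x0,y0]
    ys=np.linspace(-95,95,77)
    def res(q):
        o=[]
        for L,u in pts: o+=list((proj(p,T(q,[L]))[0]-cv([u])[0]))
        for x,us in lines:
            c=proj(p,T(q,[[x,y,top_edge(y)] for y in ys]))[::-1]
            for u in cv(us): o.append(np.interp(u[0],c[:,0],c[:,1])-u[1])
        return np.array(o)
    r=least_squares(res,q0); return r.x,r.fun
E
python3 - <<'E'
from fitside import *
p=pickle.load(open('t_e.pkl','rb'))
q,f=fit_top(p,165,100,6,[([25,-95,36],(543,352))],[(25,[(255,387),(300,381),(350,374)]),(-25,[(262,471),(290,467)])],[598,28,.1])
print(q,f.round(1),rel(q,[582,176.8,.1101]))
E
```

```text
[5.93571960e+02 2.89573409e+01 1.07213343e-01] [-0.  -0.   0.1  0.   0.  -0.1 -0. ] (np.float64(-4.7), np.float64(-148.2), np.float64(-0.003))
```

send_rows(plan="46 0 0 0 80; 46 0 0 0 80; 46 0 0 0 80; 46 0 0 0 80; 46 0 0 0 80; 42 0 0 0 80; 0 0 0 0 80")

```text
t: 10.75
eef_pos: [597.8, -31.5, 112.3]
tcp_rot: [3.108, 0.031, 1.689]
ft_force: [-0.7, 0.2, 0.3]
opening: 0.841
```

```bash
python3 -c "
from h import *
go([607.2,-53.3,15])"
```

```text
t 10.75 pos [597.8 -31.5 112.3] rot [3.108 0.031 1.689] q [-0.154  0.56   1.755 -0.029  0.786 -0.252] F [-0.7  0.2  0.3] op 0.841
toolz [ 0.037 -0.027 -0.999] tooly [0.992 0.118 0.033]
shift [-19.7   3.5  98.1] 100.1
```

send_rows(plan="-10 2 30 0.015 80; -10 2 30 0 80; 0 0 30 0 80; 0 0 6 0 80; 0 0 0 0 30; 0 0 0 0 30; 0 0 0 0 30; 0 0 0 0 30")

```text
t: 11.55
eef_pos: [608.0, -46.2, 21.1]
tcp_rot: [3.101, 0.032, 1.685]
ft_force: [-0.5, -1.0, 0.4]
opening: 0.559
```

```bash
python3 -c "
from h import *
go([607.2,-53.3,15])"
```

```text
t 11.55 pos [608.  -46.2  21.1] rot [3.101 0.032 1.685] q [-0.176  0.7    1.789 -0.033  0.604 -0.263] F [-0.5 -1.   0.4] op 0.559
toolz [ 0.044 -0.027 -0.999] tooly [0.993 0.115 0.041]
shift [-6.8 -1.8  6.3] 9.4
```

send_rows(plan="0 3 0 0.01 30; 0 4 0 0 30; 15 0 0 0 30; 15 0 0 0 30; 10 0 0 0 30; 0 0 0 0 30")

```text
t: 12.15
eef_pos: [611.5, -1.9, 21.6]
tcp_rot: [3.098, 0.032, 1.674]
ft_force: [1.0, -0.2, -1.0]
opening: 0.528
```

```bash
python3 look.py f
```

```text
t 12.15 pos [611.5  -1.9  21.6] rot [3.098 0.032 1.674] q [-0.101  0.701  1.784 -0.04   0.608 -0.172] F [ 1.  -0.2 -1. ] op 0.528
toolz [ 0.046 -0.027 -0.999] tooly [0.994 0.104 0.043]
shift [-49.   -7.9   8.9] 50.4
```

View pics/f_s.png

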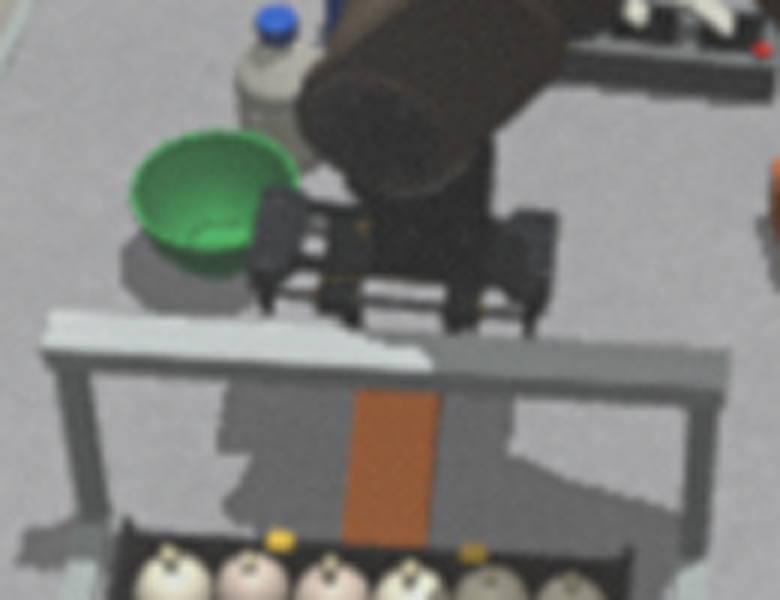

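Run:
```python
from fitside import *
p=pickle.load(open('s_f.pkl','rb'))
rack=[586.4,180.1,.1108]
for ry in (-98,-104):
    def g(v): 
        x,a=v; return [*T(rack,[[x,ry,0]])[0][:2], a]
    from scipy.optimize import least_squares
    cv=lambda a:(np.array(a,float)+.5)/6-.5+[165,140]
    ys=np.linspace(-95,95,77)
    def res(v):
        q=g(v);o=[]
        for x,us in ((25,[(357,393),(350,465),(343,540)]),(-25,[(440,393),(434,470),(428,543)])):
            c=proj(p,T(q,[[x,y,top_edge(y)] for y in ys]))
            for u in cv(us): o.append(np.interp(u[1],c[:,1],c[:,0])-u[0])
        return np.array(o)
    r=least_squares(res,[0,.1]);print(ry,r.x[0],r.x[1]-rack[2],r.fun.round(2))
```

```text
-98 3.3133592939103638 0.022403876453628804 [ 0.09  0.08  0.07 -0.07 -0.11 -0.05]
-104 3.518619076905452 0.021313814449901256 [ 0.08  0.09  0.07 -0.07 -0.11 -0.07]
```

send_rows(plan="12 -1 0 0 30; 14 -1 0 0 30; 12 0 0 0 30; 0 0 0 0 30")

```text
t: 12.65
eef_pos: [606.6, 36.0, 21.6]
tcp_rot: [3.095, 0.034, 1.672]
ft_force: [-0.3, 0.8, -0.5]
opening: 0.531
```

```bash
python3 look.py g
```

```text
t 12.65 pos [606.6  36.   21.6] rot [3.095 0.034 1.672] q [-0.037  0.698  1.795 -0.048  0.599 -0.1  ] F [-0.3  0.8 -0.5] op 0.531
toolz [ 0.05  -0.029 -0.998] tooly [0.994 0.102 0.046]
shift [-87.1  -6.8  10.2] 87.9
```

View pics/g_s.png

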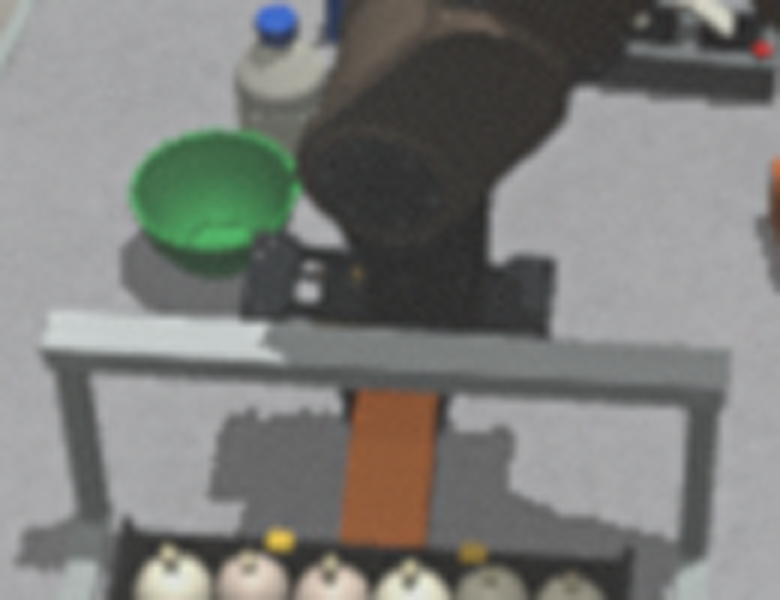

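View pics/g_t.png

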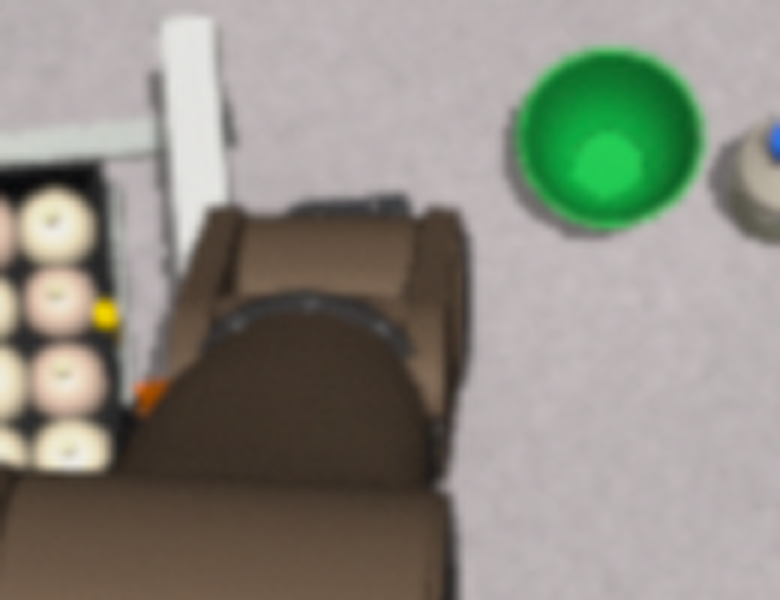

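send_rows(plan="0 0 0 0 75; 0 0 0 0 75; 0 0 0 0 75; -20 0 -25 0 75; -30 0 -35 0 75; -35 0 -35 0 75; -35 0 -35 0 50; -35 0 -30 0 50")

```text
t: 13.55
eef_pos: [612.2, -117.2, 186.2]
tcp_rot: [3.106, 0.031, 1.675]
ft_force: [0.6, -0.8, -1.4]
opening: 0.673
```

send_rows(plan="-35 0 -30 0 50; -35 -20 -20 0 30; -35 -30 0 0 30; -35 -30 0 0 30; -35 -30 0 0 30; -35 -30 0 0 30; -35 -30 0 0 30; 0 0 0 0 30")

```text
t: 14.35
eef_pos: [459.6, -393.3, 245.0]
tcp_rot: [3.098, 0.037, 1.669]
ft_force: [0.7, 0.6, -0.1]
opening: 0.315
```

```bash
python3 look.py h; python3 -c "
from h import *
p=pickle.load(open('t_h.pkl','rb')); save(p,'h_tf.png')
go([45,-420,300])"
```

```text
t 14.35 pos [ 459.6 -393.3  245. ] rot [3.098 0.037 1.669] q [-0.823  0.412  1.611  0.014  1.064 -0.928] F [ 0.7  0.6 -0.1] op 0.315
toolz [ 0.047 -0.033 -0.998] tooly [0.994 0.1   0.043]
shift [333.7 172.8 226.5] 438.8
t 14.45 pos [ 461.8 -390.2  245. ] rot [3.098 0.036 1.672] q [-0.817  0.411  1.611  0.015  1.064 -0.925] F [-0.3 -0.5  0.8] op 0.313
toolz [ 0.047 -0.032 -0.998] tooly [0.994 0.102 0.044]
shift [  10.3 -414.8  -73.6] 421.4
```

View pics/h_tf.png

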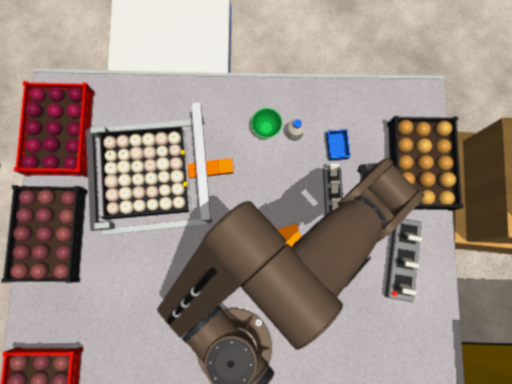

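View pics/h_t.png

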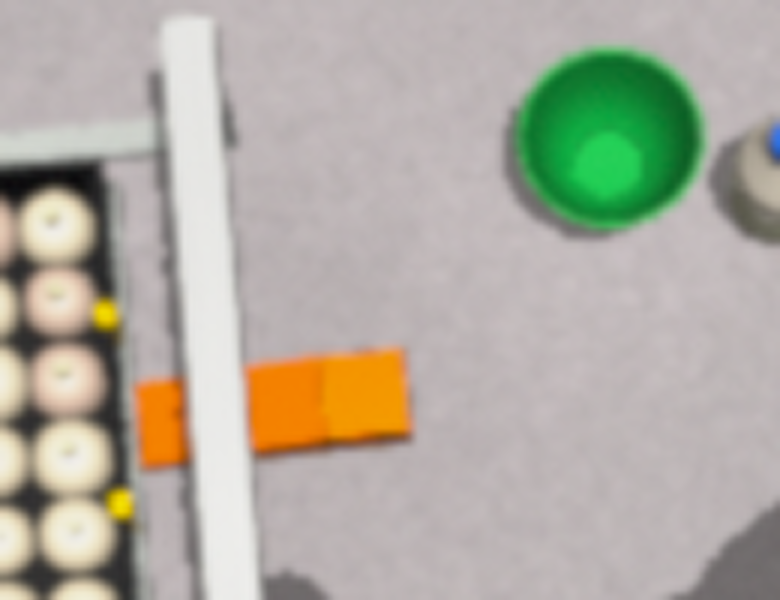

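Run:
```python
from fitside import *
p=pickle.load(open('t_h.pkl','rb'))
q,f=fit_top(p,165,100,6,[([25,-95,36],(404,348)),([-25,-95,36],(411,435)),([25,-45,36],(323,358)),([-25,-45,36],(327,441))],[(25,[(140,384),(180,380)]),(-25,[(146,468),(183,463)])],[590,115,.1])
print(q,f.round(1),rel(q,[582,176.8,.1101]))
```

```text
[5.92781614e+02 1.08570285e+02 1.16345124e-01] [ 0.2  0.3  0.4 -0.2 -0.6 -0.   0.   0.2  0.1 -0.2 -0.  -0.1] (np.float64(3.2), np.float64(-69.0), np.float64(0.006))
```

send_rows(plan="0 -48 0 0 30; 0 -48 0 0 30; 0 -48 0 0 30; 0 -48 0 0 30; 0 -48 0 0 30; 0 -48 0 0 30; 0 -48 0 0 30; 0 -48 0 0 30")

```text
t: 15.25
eef_pos: [79.8, -425.8, 226.9]
tcp_rot: [3.096, 0.038, 1.692]
ft_force: [-0.4, -0.9, -0.1]
opening: 0.315
```

```bash
python3 -c "
from h import *
go([45,-400,245])"
```

```text
t 15.25 pos [  79.8 -425.8  226.9] rot [3.096 0.038 1.692] q [-1.57   0.186  2.008  0.063  0.916 -1.729] F [-0.4 -0.9 -0.1] op 0.315
toolz [ 0.05  -0.032 -0.998] tooly [0.991 0.122 0.046]
shift [ 29.2 -30.6 -20.6] 47.0
```

```bash
cat > kin.py <<'E'
import numpy as np
from scipy.optimize import least_squares
from scipy.spatial.transform import Rotation as Ro
# (q, pos, rpy)
D=[([-1.4326,.4909,1.5589,0,1.0917,-.1056],[150.9,-606.5,214.6],[3.1415,0,.2438]),
([-.563,.658,1.35,-.006,1.114,-.044],[641.7,-329,176.1],[3.122,.006,1.054]),
([-.508,.407,1.844,-.009,.872,-.096],[493.8,-201.5,171.8],[3.124,.009,1.164]),
([-.427,.564,1.959,-.016,.593,-.008],[503.2,-159.3,61.3],[3.116,.009,1.164]),
([-.43,.647,1.981,-.019,.474,-.005],[507.2,-162.7,14],[3.102,.01,1.163]),
([-.037,.698,1.795,-.048,.599,-.1],[606.6,36,21.6],[3.095,.034,1.672]),
([-.564,.688,1.45,-.005,.954,-.671],[634.2,-324.5,121.1],[3.106,.034,1.68]),
([-.817,.411,1.611,.015,1.064,-.925],[461.8,-390.2,245],[3.098,.036,1.672]),
([-1.57,.186,2.008,.063,.916,-1.729],[79.8,-425.8,226.9],[3.096,.038,1.692])]
Y=lambda a:Ro.from_euler('y',a).as_matrix(); Z=lambda a:Ro.from_euler('z',a).as_matrix()
def fk(q,k):
    a0,L1,e,L2,w,Lt,h,d,s3,s6,c6,c0=k
    R=Z(q[0]+c0); p=np.array([0,0,h])+R@[a0,d,0]
    R=R@Y(q[1]); p=p+R@[0,0,L1]
    R=R@Y(q[2]); p=p+R@[e,0,L2]; R=R@Z(s3*q[3])
    R=R@Y(q[4]); p=p+R@[w,0,Lt]
    R=R@Z(s6*q[5]+c6); return p,R
def fitk():
    best=None
    for s3 in (1,-1):
      for s6 in (1,-1):
        def res(v):
            k=[*v[:8],s3,s6,v[8],0]; o=[]
            for q,p,r in D:
                pp,R=fk(q,k); o+=list(pp-p); o+=list(300*(Ro.from_matrix(R.T@Ro.from_euler('xyz',r).as_matrix()).as_rotvec()))
            return np.array(o)
        for c6 in (0,np.pi/2,np.pi,-np.pi/2):
            r=least_squares(res,[0,500,0,400,0,300,200,70,c6],x_scale=[100]*8+[1])
            if best is None or r.cost<best[0]: best=(r.cost,[*r.x[:8],s3,s6,r.x[8],0],r.fun)
    return best
if __name__=='__main__':
    b=fitk(); print(b[0],np.round(b[1],3)); print(b[2].reshape(-1,6).round(1))
    import json; json.dump(list(map(float,b[1])),open('kin.json','w'))
E
python3 kin.py
```

```text
0.4323374907739071 [  2.945 586.863  43.285 410.423   2.463 271.604 196.229  65.901   1.
   1.      1.571   0.   ]
[[-0.   0.1  0.  -0.   0.   0. ]
 [ 0.   0.2 -0.1 -0.1  0.1  0.1]
 [ 0.2 -0.2 -0.   0.1 -0.1  0.2]
 [-0.1  0.1 -0.1 -0.   0.1  0.3]
 [ 0.1 -0.1  0.3 -0.  -0.1 -0.2]
 [-0.2  0.  -0.3 -0.2 -0.1  0. ]
 [ 0.1 -0.   0.1  0.2  0.   0. ]
 [-0.1 -0.1  0.   0.2  0.1 -0.3]
 [ 0.1  0.   0.2  0.   0.1 -0.2]]
```

```bash
cat > ik.py <<'E'
from kin import *
import json
k=json.load(open('kin.json'))
lo=np.array([-3.1,-.84,.05,-1.13,.06,-2.69]);hi=np.array([3.1,2.19,2.79,4.28,2.93,2.69])
def ik(p,R,q0,wr=300):
    f=lambda q:(lambda P,RR:np.r_[P-p,wr*Ro.from_matrix(RR.T@R).as_rotvec()])(*fk(q,k))
    r=least_squares(f,np.clip(q0,lo+.01,hi-.01),bounds=(lo,hi)); return r.x,np.abs(r.fun).max()
def Rtilt(th,az,sg=1):
    z=np.array([np.sin(th)*np.cos(az),np.sin(th)*np.sin(az),-np.cos(th)])
    y=sg*np.array([np.sin(az),-np.cos(az),0]); x=np.cross(y,z); return np.stack([x,y,z],1)
if __name__=='__main__':
    a=.111; ra=np.array([583.5,178,0]); ey=np.array([-np.sin(a),np.cos(a),0])
    for th in (30,38,45):
      for ry in (-160,-90):
        for sg in (1,-1):
          best=None
          for q0 in ([0,.7,1.8,0,.6,-.1],[0,.7,1.8,.8,.8,-1],[0,.7,1.8,-.8,.8,1],[0,.5,1.8,3,.8,-1],[-.2,.4,1.9,2,1,1],[.3,.6,1.6,1.5,1,2]):
            q,e=ik(ra+ey*ry+[0,0,20],Rtilt(np.radians(th),a+np.pi/2,sg),q0)
            if e<1: print(th,ry,sg,q.round(2))
E
python3 ik.py
```

```text
30 -160 1 [-0.29  0.79  1.72  0.6   0.95 -0.84]
30 -160 1 [-0.29  0.79  1.72  0.6   0.95 -0.84]
30 -160 1 [-0.29  0.79  1.72  0.6   0.95 -0.84]
30 -160 1 [-0.29  0.79  1.72  0.6   0.95 -0.84]
30 -160 1 [-0.29  0.79  1.72  0.6   0.95 -0.84]
30 -160 1 [-0.29  0.79  1.72  0.6   0.95 -0.84]
30 -160 -1 [-0.29  0.79  1.72  0.6   0.95  2.3 ]
30 -160 -1 [-0.29  0.79  1.72  0.6   0.95  2.3 ]
30 -160 -1 [-0.29  0.79  1.72  0.6   0.95  2.3 ]
30 -160 -1 [-0.29  0.79  1.72  0.6   0.95  2.3 ]
30 -90 1 [-0.19  0.77  1.77  0.66  0.89 -0.8 ]
30 -90 1 [-0.19  0.77  1.77  0.66  0.89 -0.8 ]
30 -90 1 [-0.19  0.77  1.77  0.66  0.89 -0.8 ]
30 -90 1 [-0.19  0.77  1.77  0.66  0.89 -0.8 ]
30 -90 1 [-0.19  0.77  1.77  0.66  0.89 -0.8 ]
30 -90 1 [-0.19  0.77  1.77  0.66  0.89 -0.8 ]
30 -90 -1 [-0.19  0.77  1.77  0.66  0.89  2.34]
30 -90 -1 [-0.19  0.77  1.77  0.66  0.89  2.34]
30 -90 -1 [-0.19  0.77  1.77  0.66  0.89  2.34]
30 -90 -1 [-0.19  0.77  1.77  0.66  0.89  2.34]
38 -160 1 [-0.34  0.83  1.7   0.69  1.06 -0.93]
38 -160 1 [-0.34  0.83  1.7   0.69  1.06 -0.93]
38 -160 1 [-0.34  0.83  1.7   0.69  1.06 -0.93
[... 1073 characters left out ...]
 0.87  1.68  0.75  1.16 -1.  ]
45 -160 -1 [-0.37  0.87  1.68  0.75  1.16  2.14]
45 -160 -1 [-0.37  0.87  1.68  0.75  1.16  2.14]
45 -160 -1 [-0.37  0.87  1.68  0.75  1.16  2.14]
45 -160 -1 [-0.37  0.87  1.68  0.75  1.16  2.14]
45 -90 1 [-0.27  0.85  1.74  0.83  1.09 -0.99]
45 -90 1 [-0.27  0.85  1.74  0.83  1.09 -0.99]
45 -90 1 [-0.27  0.85  1.74  0.83  1.09 -0.99]
45 -90 1 [-0.27  0.85  1.74  0.83  1.09 -0.99]
45 -90 1 [-0.27  0.85  1.74  0.83  1.09 -0.99]
45 -90 1 [-0.27  0.85  1.74  0.83  1.09 -0.99]
45 -90 -1 [-0.27  0.85  1.74  0.83  1.09  2.15]
45 -90 -1 [-0.27  0.85  1.74  0.83  1.09  2.15]
45 -90 -1 [-0.27  0.85  1.74  0.83  1.09  2.15]
45 -90 -1 [-0.27  0.85  1.74  0.83  1.09  2.15]
```

send_rows(plan="23 45 -6 0 0; 23 45 -6 0 0; 23 45 -6 0 0; 23 45 -6 0 0; 23 45 -6 0 0; 23 45 -6 0 0; 23 45 -6 0 0; 23 45 -6 0 0")

```text
t: 16.05
eef_pos: [400.3, -210.5, 284.4]
tcp_rot: [3.094, 0.04, 1.655]
ft_force: [0.8, -1.9, -0.6]
opening: 0.003
```

send_rows(plan="48 8 0 0 0; 48 8 0 0 0; 48 5 0 0 0; 48 0 0 0 0; 48 -5 0 0 0; 48 -10 0 0 0; 48 -10 0 0 0; 47 -15 0 0 0")

```text
t: 16.85
eef_pos: [349.9, 178.8, 269.1]
tcp_rot: [3.087, 0.04, 1.669]
ft_force: [2.0, 0.6, -0.2]
opening: 0.002
```

```bash
python3 -c "
from h import *
go([0,700,300])"
```

```text
t 16.85 pos [349.9 178.8 269.1] rot [3.087 0.04  1.669] q [ 0.34   0.072  2.018 -0.061  1.008  0.272] F [ 2.   0.6 -0.2] op 0.002
toolz [ 0.058 -0.034 -0.998] tooly [0.993 0.1   0.054]
shift [ 551.4 -293.6  -68.9] 628.5
```

send_rows(plan="44 -24 -4 0 0; 44 -24 -4 0 0; 44 -24 -4 0 0; 44 -24 -4 0 0; 44 -24 -4 0 0; 44 -24 -4 0 0; 44 -24 -4 0 0; 44 -24 -4 0 0")

```text
t: 17.65
eef_pos: [115.6, 503.0, 277.7]
tcp_rot: [3.085, 0.036, 1.685]
ft_force: [0.5, -0.3, 0.3]
opening: 0.006
```

send_rows(plan="46 -18 -3 0 0; 46 -18 -3 0 0; 46 -18 -3 0 0; 46 -18 -3 0 0; 46 -18 0 0 0; 46 -10 0 0 0; 46 0 0 0 0; 46 0 0 0 0")

```text
t: 18.45
eef_pos: [-51.2, 853.3, 271.4]
tcp_rot: [3.086, 0.035, 1.706]
ft_force: [0.6, 0.9, 0.6]
opening: 0.002
```

```bash
python3 -c "
from h import *
go([-100,1000,300])"
```

```text
t 18.45 pos [-51.2 853.3 271.4] rot [3.086 0.035 1.706] q [ 1.573  0.871  0.673 -0.06   1.625  1.434] F [0.6 0.9 0.6] op 0.002
toolz [ 0.06  -0.027 -0.998] tooly [0.989 0.136 0.056]
shift [150.8 -26.6 -35.4] 157.2
```

send_rows(plan="45 0 0 0 0; 50 0 0 0 0; 50 0 0 0 0; 50 0 0 0 0; 50 0 0 0 0; 50 0 0 0 0")

```text
t: 19.05
eef_pos: [-85.7, 967.0, 213.0]
tcp_rot: [3.082, -0.047, 1.721]
ft_force: [-0.9, 1.3, -0.5]
opening: 0.005
```

```bash
python3 -c "
from h import *
go([-100,1000,300])"
```

```text
t 19.05 pos [-85.7 967.  213. ] rot [ 3.082 -0.047  1.721] q [ 1.607  1.215  0.049 -0.056  1.823  1.442] F [-0.9  1.3 -0.5] op 0.005
toolz [ 0.052  0.056 -0.997] tooly [0.987 0.147 0.06 ]
shift [ 38.8  -4.  -85.7] 94.1
```

```bash
python3 -c "
from h import *
s=env.state(); print(s['joints'],s['qvel'])"
```

```text
[ 1.60651599  1.2150698   0.04902766 -0.05602683  1.82339912  1.44184356] [ 0.05515452  0.15261019 -0.00632108  0.02307445 -0.38956758  0.04914376]
```

send_rows(plan="40 0 -28 0 0; 40 0 -28 0 0; 40 0 -28 0 0")

```text
t: 19.35
eef_pos: [-101.8, 969.4, 264.4]
tcp_rot: [3.078, -0.122, 1.731]
ft_force: [-0.3, 1.1, 0.4]
opening: 0.002
```

```bash
python3 -c "
from h import *
go([-100,1000,300])
s=env.state(); print(s['joints'],s['qvel'])"
```

```text
t 19.35 pos [-101.8  969.4  264.4] rot [ 3.078 -0.122  1.731] q [ 1.622  1.163  0.048 -0.051  1.802  1.451] F [-0.3  1.1  0.4] op 0.002
toolz [ 0.043  0.13  -0.991] tooly [0.986 0.151 0.063]
shift [ 34.    8.7 -31.2] 46.9
[ 1.62175382  1.16314092  0.04785454 -0.05130081  1.80181359  1.450775  ] [ 0.04477337 -0.23200237 -0.00993222  0.01488019 -0.08012072  0.02577284]
```

send_rows(plan="46 -12 -15 0 0; 46 -12 -15 0 0; 46 -12 -12 0 0; 46 -12 -12 0 0; 46 -12 -10 0 0")

```text
t: 19.85
eef_pos: [-174.1, 988.0, 307.8]
tcp_rot: [3.074, -0.283, 1.741]
ft_force: [0.0, 0.0, 0.1]
opening: 0.008
```

```bash
python3 -c "
from h import *
go([-100,1000,300])
s=env.state(); print(s['joints'],s['qvel'])"
```

```text
t 19.85 pos [-174.1  988.   307.8] rot [ 3.074 -0.283  1.741] q [ 1.694  1.126  0.048 -0.055  1.682  1.52 ] F [0.  0.  0.1] op 0.008
toolz [ 0.02   0.286 -0.958] tooly [0.986 0.15  0.065]
shift [-2.9 74.3 12.3] 75.4
[ 1.69429188  1.12601118  0.04803524 -0.05509841  1.68158206  1.51978423] [ 0.13835583 -0.04198062  0.0037816  -0.01431382 -0.25686703  0.12562738]
```

send_rows(plan="46 -18 -5 0 0; 46 -18 -5 0 0; 46 -18 -3 0 0; 46 -15 0 0 0; 46 -12 0 0 0; 46 -10 0 0 0")

```text
t: 20.45
eef_pos: [-264.6, 1013.8, 322.4]
tcp_rot: [3.082, -0.461, 1.756]
ft_force: [0.3, -0.5, 0.5]
opening: 0.004
```

```bash
python3 -c "
from h import *
go([-100,1000,300])
s=env.state(); print(s['joints'],s['qvel'])"
```

```text
t 20.45 pos [-264.6 1013.8  322.4] rot [ 3.082 -0.461  1.756] q [ 1.782  1.129  0.049 -0.071  1.505  1.599] F [ 0.3 -0.5  0.5] op 0.004
toolz [-0.023  0.447 -0.894] tooly [0.986 0.158 0.053]
shift [-49.2 159.   10. ] 166.7
[ 1.78162964  1.12877622  0.04865222 -0.07112701  1.50508081  1.59866318] [ 0.07045766 -0.00482427 -0.00147281 -0.00875525 -0.2848793   0.05998383]
```

send_rows(plan="48 0 5 0 0; 48 0 5 0 0; 48 0 8 0 0; 48 0 8 0 0; 48 0 8 0 0; 48 0 8 0 0; 48 0 8 0 0")

```text
t: 21.15
eef_pos: [-254.5, 1067.6, 353.4]
tcp_rot: [3.092, -0.674, 1.77]
ft_force: [-0.2, -0.2, -0.2]
opening: 0.006
```

```bash
python3 -c "
from h import *
go([-100,1000,300])
s=env.state(); print(s['joints'],s['qvel'])"
```

```text
t 21.15 pos [-254.5 1067.6  353.4] rot [ 3.092 -0.674  1.77 ] q [ 1.755  1.129  0.049 -0.042  1.29   1.57 ] F [-0.2 -0.2 -0.2] op 0.006
toolz [-0.075  0.621 -0.78 ] tooly [0.985 0.167 0.039]
shift [-109.   138.8  -11.8] 176.9
[ 1.75460484  1.12868231  0.04850182 -0.04153208  1.29015707  1.5701005 ] [-0.03745737 -0.02958153 -0.00496662  0.04204541 -0.27113295 -0.04006703]
```

```bash
cat > path.py <<'E'
from ik import *
R=Ro.from_euler('xyz',[3.092,-.674,1.77]).as_matrix()@Ro.from_euler('z',.063).as_matrix()
print(R.round(3))
W=[(-254.5,1067.6,353),(-150,760,340),(250,480,340),(450,100,330),(615,-110,250),(609,20,130),(600,30,20),(588,120,12)]
q=np.array([1.755,1.129,.05,-.042,1.29,1.57])
for a,b in zip(W[:-1],W[1:]):
    a,b=np.array(a,float),np.array(b,float); n=int(np.linalg.norm(b-a)//45)+1; m=0
    for i in range(1,n+1):
        q2,e=ik(a+(b-a)*i/n,R,q); m=max(m,np.abs(q2-q).max()); q=q2
        if e>2: print('err',e,a+(b-a)*i/n)
    # elbow pos / wrist pos
    print(b,n,'q',q.round(2),'maxstep',m.round(2),'tcp->toolshift',(R.T@(b-a)).round(0), 'per row',(R.T@(b-a)/n).round(1))
E
python3 path.py
```

```text
[[-0.092  0.993 -0.075]
 [ 0.775  0.119  0.621]
 [ 0.625 -0.001 -0.78 ]]
[-150.  760.  340.] 8 q [1.68 0.4  1.52 0.02 0.54 1.55] maxstep 0.43 tcp->toolshift [-256.   67. -189.] per row [-32.    8.4 -23.6]
[250. 480. 340.] 11 q [0.69 0.11 1.94 0.78 0.85 0.12] maxstep 0.16 tcp->toolshift [-254.  364. -204.] per row [-23.1  33.1 -18.5]
[450. 100. 330.] 10 q [-0.28  0.22  1.84  0.62  1.43 -0.6 ] maxstep 0.11 tcp->toolshift [-319.  153. -243.] per row [-31.9  15.3 -24.3]
[ 615. -110.  250.] 7 q [-0.51  0.61  1.4   0.53  1.57 -0.75] maxstep 0.08 tcp->toolshift [-228.  139.  -80.] per row [-32.6  19.8 -11.5]
[609.  20. 130.] 4 q [-0.33  0.68  1.63  0.64  1.24 -0.8 ] maxstep 0.09 tcp->toolshift [ 26.  10. 175.] per row [ 6.6  2.4 43.7]
[600.  30.  20.] 3 q [-0.32  0.83  1.71  0.7   1.06 -0.94] maxstep 0.06 tcp->toolshift [-60.  -8.  93.] per row [-20.1  -2.6  30.9]
[588. 120.  12.] 3 q [-0.19  0.82  1.77  0.81  0.97 -0.93] maxstep 0.05 tcp->toolshift [66. -1. 63.] per row [21.9 -0.4 21. ]
```

send_rows(plan="-12 3 -9 0.063 0; -20 5 -15 0 0; -32 8 -24 0 0; -32 8 -24 0 0; -32 8 -24 0 0; -32 8 -24 0 0; -32 8 -24 0 0; -32 8 -24 0 0")

```text
t: 21.95
eef_pos: [-164.7, 805.2, 342.8]
tcp_rot: [3.139, -0.689, 1.695]
ft_force: [-0.9, 0.9, 0.1]
opening: 0.005
```

```bash
python3 -c "
from h import *
go([250,480,340])"
```

```text
t 21.95 pos [-164.7  805.2  342.8] rot [ 3.139 -0.689  1.695] q [ 1.693  0.474  1.406 -0.002  0.573  1.571] F [-0.9  0.9  0.1] op 0.005
toolz [-0.076  0.631 -0.772] tooly [0.992 0.122 0.002]
shift [-290.5  371.8 -234.6] 527.0
```

send_rows(plan="-24 31 -20 0 0; -24 31 -20 0 0; -24 31 -20 0 0; -24 31 -20 0 0; -24 31 -20 0 0; -24 31 -20 0 0; -24 31 -20 0 0; -24 31 -20 0 0")

```text
t: 22.75
eef_pos: [118.7, 577.2, 351.8]
tcp_rot: [3.128, -0.71, 1.703]
ft_force: [0.7, -0.1, -0.3]
opening: 0.007
```

```bash
python3 -c "
from h import *
go([450,100,330])"
```

```text
t 22.75 pos [118.7 577.2 351.8] rot [ 3.128 -0.71   1.703] q [1.082 0.12  1.912 0.697 0.611 0.476] F [ 0.7 -0.1 -0.3] op 0.007
toolz [-0.073  0.648 -0.758] tooly [0.992 0.123 0.01 ]
shift [-406.1  269.6 -316.7] 581.3
```

send_rows(plan="-30 28 -26 0 0; -32 26 -26 0 0; -32 26 -26 0 0; -33 24 -26 0 0; -34 22 -27 0 0; -34 22 -27 0 0; -34 22 -27 0 0; -34 20 -27 0 0")

```text
t: 23.55
eef_pos: [355.9, 255.3, 349.6]
tcp_rot: [3.098, -0.719, 1.717]
ft_force: [1.2, 0.8, -0.6]
opening: 0.005
```

```bash
python3 -c "
from h import *
go([615,-100,250])"
```

```text
t 23.55 pos [355.9 255.3 349.6] rot [ 3.098 -0.719  1.717] q [ 0.029  0.048  2.006  0.769  1.246 -0.417] F [ 1.2  0.8 -0.6] op 0.005
toolz [-0.052  0.658 -0.752] tooly [0.993 0.117 0.033]
shift [-358.4  212.4 -172.3] 450.9
```

send_rows(plan="-38 22 -22 0 0; -38 22 -22 0 0; -38 22 -22 0 0; -38 22 -20 0 0; -38 22 -18 0 0; -36 22 -16 0 0; -36 22 -14 0 0; -36 22 -12 0 60")

```text
t: 24.35
eef_pos: [577.5, -57.6, 274.4]
tcp_rot: [3.07, -0.708, 1.722]
ft_force: [0.1, 0.0, -0.1]
opening: 0.045
```

```bash
python3 -c "
from h import *
go([610,-80,150])"; python3 look.py i
```

```text
t 24.35 pos [577.5 -57.6 274.4] rot [ 3.07  -0.708  1.722] q [-0.486  0.504  1.552  0.6    1.508 -0.782] F [ 0.1  0.  -0.1] op 0.045
toolz [-0.028  0.652 -0.758] tooly [0.993 0.105 0.054]
shift [-101.4   23.2   78.8] 130.6
t 24.35 pos [577.5 -57.6 274.4] rot [ 3.07  -0.708  1.722] q [-0.486  0.504  1.552  0.6    1.508 -0.782] F [ 0.1  0.  -0.1] op 0.045
toolz [-0.028  0.652 -0.758] tooly [0.993 0.105 0.054]
shift [-168.4   18.   200.5] 262.4
```

View pics/i_s.png

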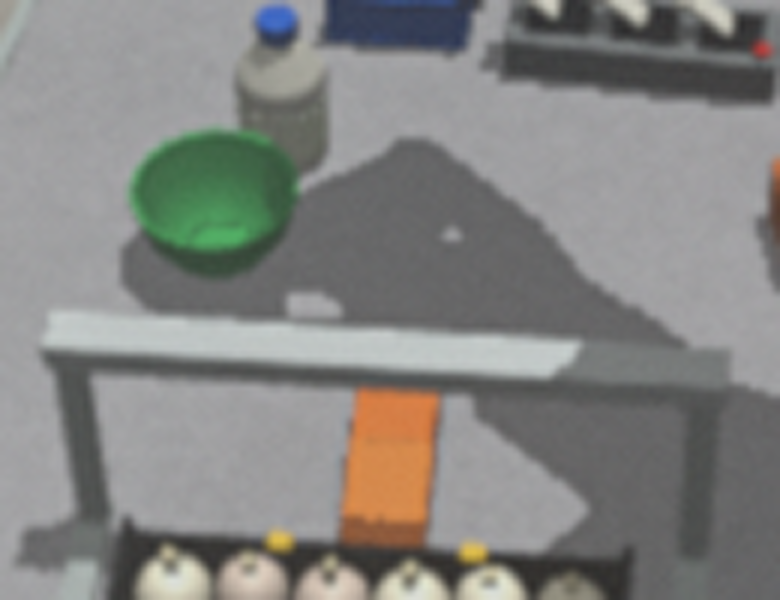

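View pics/i_t.png

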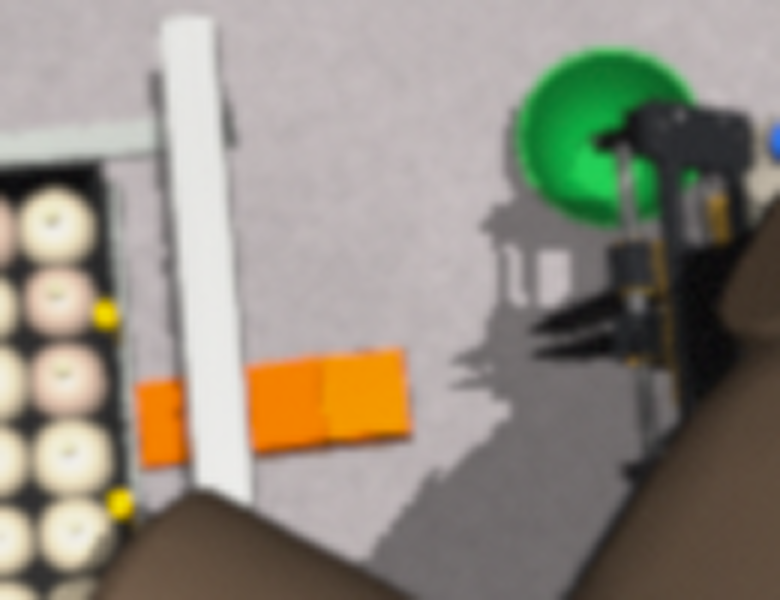

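Run:
```python
from fitside import *
p=pickle.load(open('t_e.pkl','rb'))
cv=lambda a:(np.array(a,float)+.5)/6-.5+[165,100]
# rim extents (top view) z=60
print(unproj(p,cv([(516,138),(704,138),(610,47),(610,228)]),60).round(0))
ps=pickle.load(open('s_e.pkl','rb')); cs=lambda a:(np.array(a,float)+.5)/6-.5+[165,140]
print(unproj(ps,cs([(131,195),(299,195),(215,131),(215,248)]),60).round(0))
# gripper body corners for TCP candidates
a=.111; ra=np.array([583,178,0]); ey=np.array([-np.sin(a),np.cos(a),0])
from h import *
R=Rt(env.state())
for ry in (-130,-50):
    t=ra+ey*ry+[0,0,12]
    for sx in (-37.5,37.5):
        for sy in (-90,90): print(ry,sx,sy,(t+R@np.array([sx,sy,-78])).round(0))
```

```text
[[ 750.  -45.   60.]
 [ 752. -154.   60.]
 [ 806.  -99.   60.]
 [ 697. -100.   60.]]
[[ 807.  -83.   60.]
 [ 701. -104.   60.]
 [ 769. -151.   60.]
 [ 742.  -48.   60.]]
-130 -37.5 -90 [514. -39.  42.]
-130 -37.5 90 [693. -21.  51.]
-130 37.5 -90 [506.  17.  91.]
-130 37.5 90 [685.  35. 100.]
-50 -37.5 -90 [505.  40.  42.]
-50 -37.5 90 [684.  58.  51.]
-50 37.5 -90 [497.  96.  91.]
-50 37.5 90 [676. 115. 100.]
```

```bash
python3 -c "
from h import *
go([608,-27,105])"
```

```text
t 24.45 pos [578.5 -59.3 272. ] rot [ 3.074 -0.709  1.718] q [-0.488  0.509  1.551  0.599  1.507 -0.782] F [-0.1  0.8 -0.5] op 0.117
toolz [-0.028  0.652 -0.757] tooly [0.993 0.102 0.051]
shift [-87.7  24.1 146.8] 172.6
```

send_rows(plan="-22 6 36 0 75; -22 6 37 0 75; -22 6 37 0 75; -22 6 37 0 75; 0 0 0 0 75")

```text
t: 24.95
eef_pos: [611.6, -28.7, 102.0]
tcp_rot: [3.062, -0.699, 1.72]
ft_force: [-0.7, 0.3, -0.0]
opening: 0.538
```

```bash
python3 -c "
from h import *
go([606,12,60])"
```

```text
t 24.95 pos [611.6 -28.7 102. ] rot [ 3.062 -0.699  1.72 ] q [-0.422  0.729  1.643  0.672  1.21  -0.93 ] F [-0.7  0.3 -0. ] op 0.538
toolz [-0.017  0.646 -0.763] tooly [0.993 0.098 0.061]
shift [ 4.4 -4.1 58.4] 58.7
```

send_rows(plan="2 -2 29 0 75; 2 -2 29 0 75; 0 0 0 0 75; 0 0 0 0 75")

```text
t: 25.35
eef_pos: [608.5, 10.8, 66.9]
tcp_rot: [3.051, -0.695, 1.726]
ft_force: [-0.2, -0.2, -0.1]
opening: 0.782
```

```bash
python3 look.py j;python3 -c "
from h import *
go([604.7,51,15])"
```

```text
t 25.35 pos [608.5  10.8  66.9] rot [ 3.051 -0.695  1.726] q [-0.367  0.761  1.701  0.73   1.11  -0.97 ] F [-0.2 -0.2 -0.1] op 0.782
toolz [-0.01   0.644 -0.765] tooly [0.993 0.097 0.069]
shift [-81.3  -9.1   0.3] 81.8
t 25.45 pos [608.6  10.4  66.8] rot [ 3.051 -0.694  1.726] q [-0.367  0.761  1.701  0.73   1.11  -0.97 ] F [ 0.2 -1.5 -0.6] op 0.786
toolz [-0.009  0.644 -0.765] tooly [0.993 0.097 0.07 ]
shift [-1.9 -3.6 65.8] 65.9
```

View pics/j_s.png

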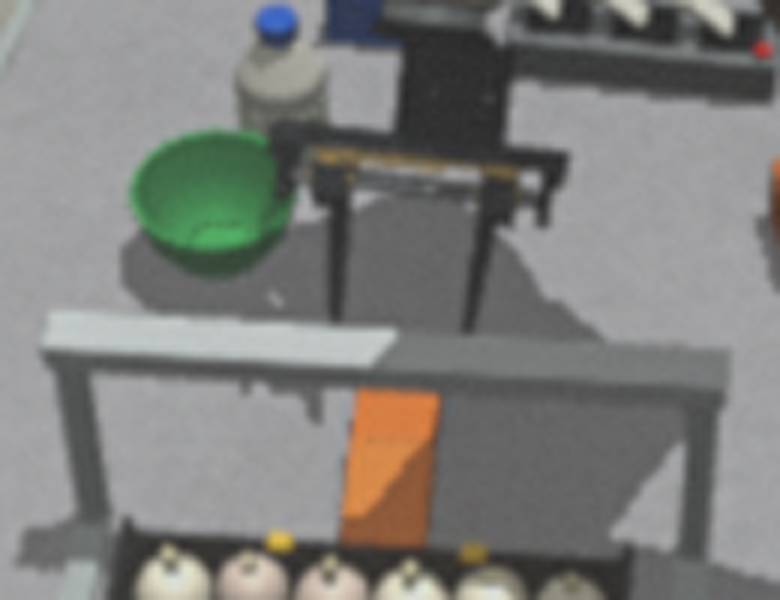

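View pics/j_t.png

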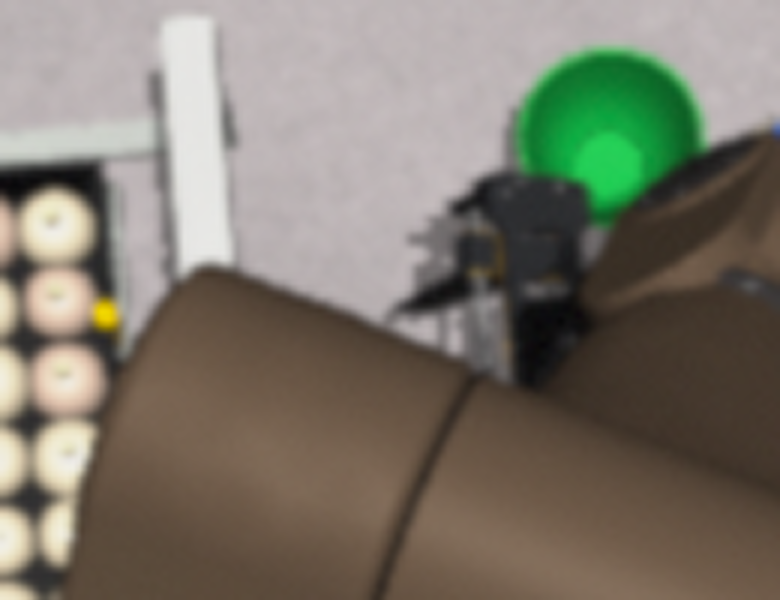

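send_rows(plan="-1 -2 28 0 78; -1 -2 28 0 78; 0 0 10 0 78; 0 0 0 0 30; 0 0 0 0 30; 0 0 0 0 30; 0 0 0 0 30")

```text
t: 26.15
eef_pos: [609.7, 45.5, 22.2]
tcp_rot: [3.033, -0.688, 1.732]
ft_force: [-0.9, 0.5, -1.5]
opening: 0.538
```

```bash
python3 look.py k
```

```text
t 26.15 pos [609.7  45.5  22.2] rot [ 3.033 -0.688  1.732] q [-0.315  0.818  1.741  0.808  1.006 -1.032] F [-0.9  0.5 -1.5] op 0.538
toolz [ 0.005  0.641 -0.768] tooly [0.992 0.092 0.083]
shift [-79.1 -10.2 -55.9] 97.4
```

View pics/k_s.png

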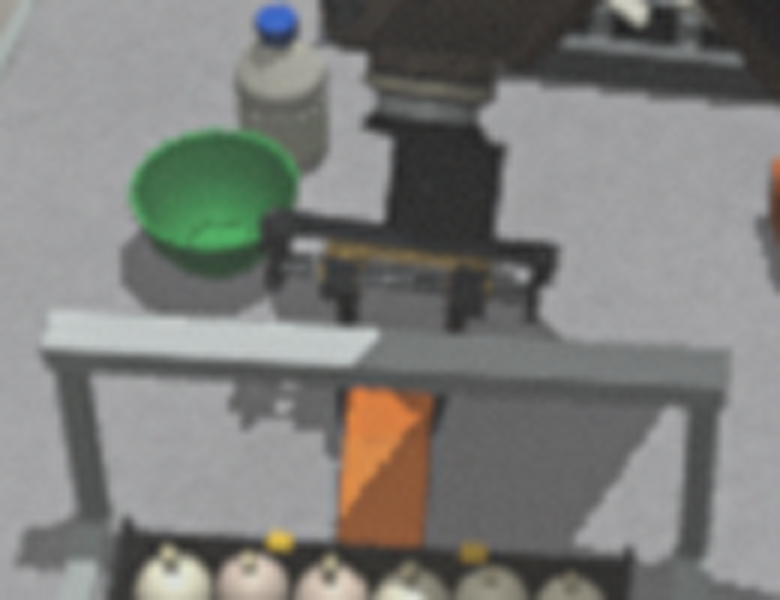

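send_rows(plan="0 -5 0 0 30; 0 0 0 0 70; 0 0 0 0 70; -7 -1 8 0 70; -2 0 2 0 30; 0 0 0 0 30; 0 0 0 0 30; 0 0 0 0 30")

```text
t: 27.05
eef_pos: [601.6, 45.3, 8.8]
tcp_rot: [3.038, -0.696, 1.732]
ft_force: [0.7, -1.6, 7.7]
opening: 0.538
```

```bash
python3 look.py l
```

```text
t 27.05 pos [601.6  45.3   8.8] rot [ 3.038 -0.696  1.732] q [-0.321  0.837  1.759  0.821  0.993 -1.065] F [ 0.7 -1.6  7.7] op 0.538
toolz [-0.001  0.646 -0.763] tooly [0.992 0.094 0.079]
shift [-70.9  -1.3 -66.6] 97.3
```

View pics/l_s.png

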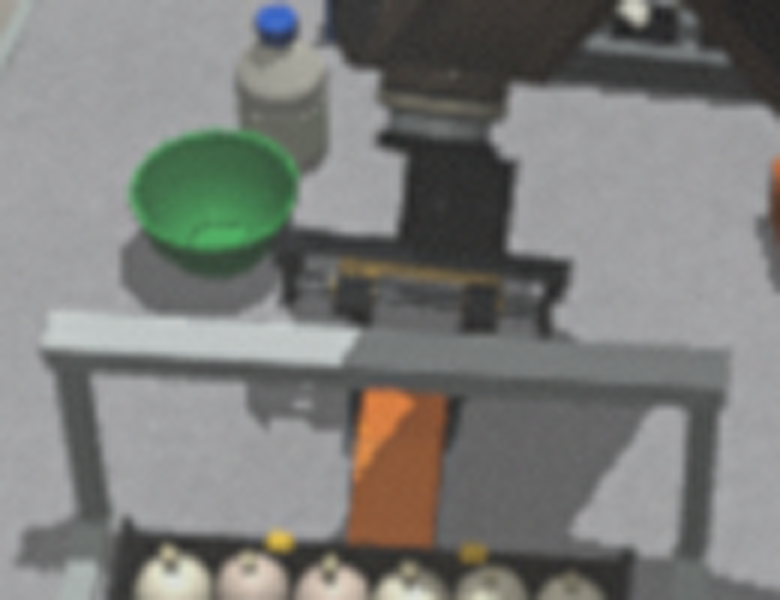

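send_rows(plan="2 3 -2 0 30; 0 0 0 0 30")

```text
t: 27.35
eef_pos: [604.2, 45.8, 10.7]
tcp_rot: [3.04, -0.696, 1.731]
ft_force: [-1.0, 0.9, -1.3]
opening: 0.546
```

```bash
python3 look.py m
```

```text
t 27.35 pos [604.2  45.8  10.7] rot [ 3.04  -0.696  1.731] q [-0.318  0.836  1.752  0.817  0.998 -1.055] F [-1.   0.9 -1.3] op 0.546
toolz [-0.002  0.646 -0.763] tooly [0.992 0.095 0.078]
shift [-72.2  -4.1 -65.5] 97.6
```

View pics/m_s.png

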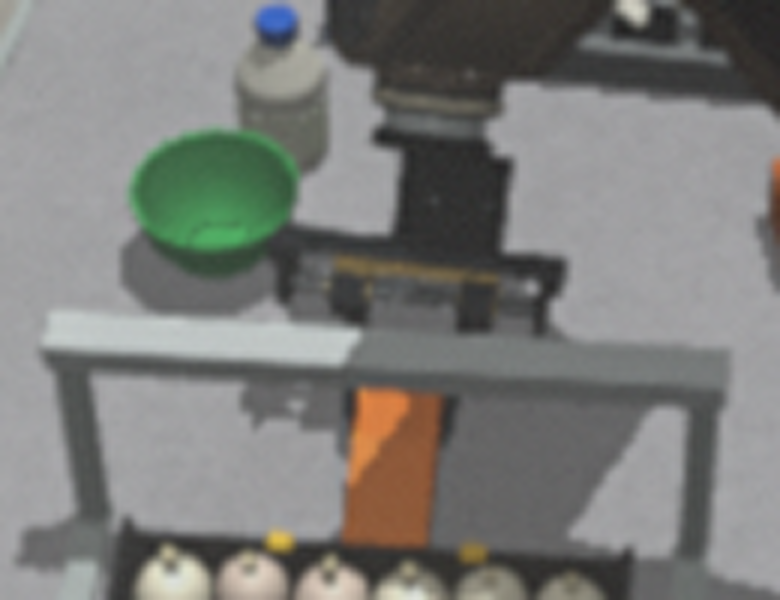

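View pics/m_t.png

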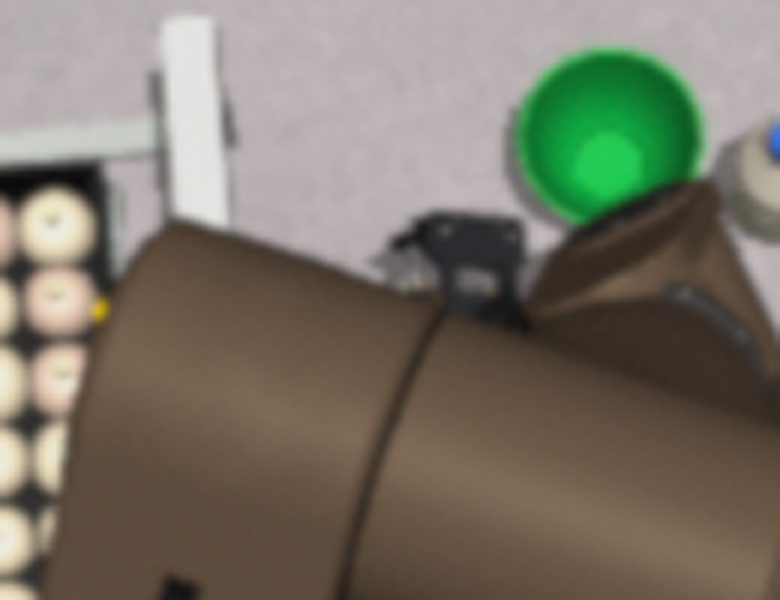

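send_rows(plan="7.7 0 6.3 0 30; 7.7 0 6.3 0 30; 7.7 0 6.3 0 30; 7.7 0 6.3 0 30")

```text
t: 27.85
eef_pos: [601.1, 84.5, 9.3]
tcp_rot: [3.039, -0.691, 1.728]
ft_force: [1.6, -7.6, 0.6]
opening: 0.543
```

```bash
python3 look.py n
```

```text
t 27.85 pos [601.1  84.5   9.3] rot [ 3.039 -0.691  1.728] q [-0.258  0.828  1.781  0.866  0.954 -1.048] F [ 1.6 -7.6  0.6] op 0.543
toolz [ 0.002  0.642 -0.767] tooly [0.993 0.091 0.079]
shift [-101.5   -4.1  -91. ] 136.4
```

View pics/n_s.png

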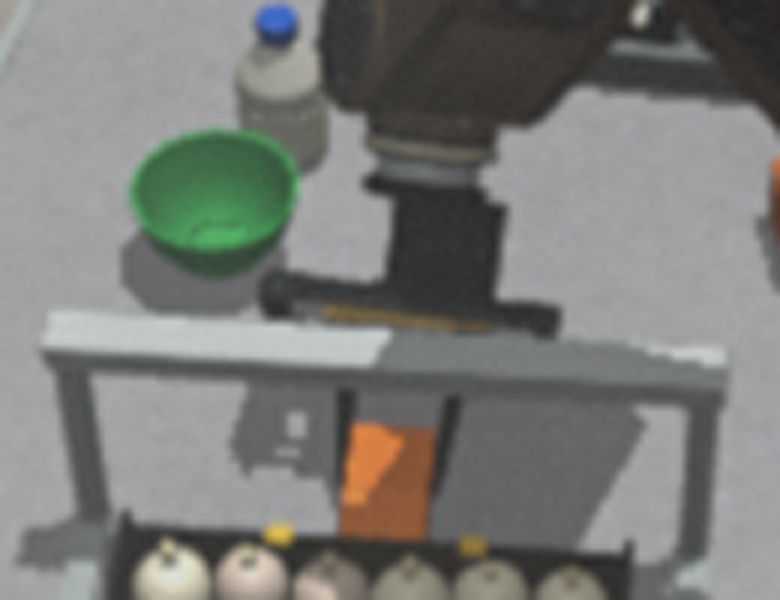

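```bash
cat > lat.py <<'E'
import sys
from fitside import *
def lat(n,ry,L,Rr,rack=[586.4,180.1,.1108]):
    p=pickle.load(open(f's_{n}.pkl','rb'))
    cv=lambda a:(np.array(a,float)+.5)/6-.5+[165,140]; ys=np.linspace(-95,95,77)
    def res(v):
        q=[*T(rack,[[v[0],ry,0]])[0][:2],v[1]];o=[]
        for x,us in ((25,L),(-25,Rr)):
            c=proj(p,T(q,[[x,y,top_edge(y)] for y in ys]))
            for u in cv(us): o.append(np.interp(u[1],c[:,1],c[:,0])-u[0])
        return np.array(o)
    r=least_squares(res,[0,.1]); print(n,ry,'x-marks',(r.x[0]-1.2).round(2),'dyaw',(r.x[1]-rack[2]).round(3),r.fun.round(2))
E
python3 - <<'E'
from lat import *
lat('g',-69,[(357,393),(343,540)],[(440,393),(428,543)])
lat('m',-69,[(358,393),(344,540)],[(441,393),(430,540)])
lat('n',-30,[(353,430),(341,535)],[(436,430),(429,535)])
import cv2
im=cv2.imread('pics/n_s.png')[400:560,320:460]; cv2.imwrite('pics/n_z.png',cv2.resize(im,None,fx=4,fy=3.7))
E
```

```text
g -69 x-marks 1.08 dyaw 0.027 [ 0.08  0.04 -0.08 -0.04]
m -69 x-marks 0.3 dyaw 0.029 [ 0.08  0.1  -0.08 -0.1 ]
n -30 x-marks -0.11 dyaw 0.03 [ 0.01  0.24 -0.   -0.24]
```

View pics/n_z.png

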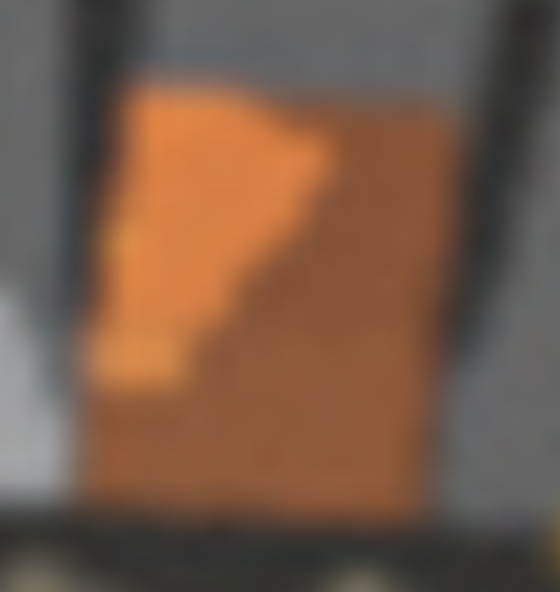

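send_rows(plan="8 0 6.2 0 30; 8 0 6.2 0 30; 8 0 6.2 0 30")

```text
t: 28.25
eef_pos: [598.4, 115.0, 9.6]
tcp_rot: [3.039, -0.689, 1.726]
ft_force: [0.3, -5.3, -2.2]
opening: 0.547
```

send_rows(plan="6 0 4.7 0 30; 4 0 3 0 30")

```text
t: 28.45
eef_pos: [597.2, 127.5, 9.3]
tcp_rot: [3.039, -0.687, 1.726]
ft_force: [0.5, -7.0, -1.5]
opening: 0.544
```

send_rows(plan="3 0 2.3 0 30; 0 0 0 0 30")

```text
t: 28.65
eef_pos: [597.4, 129.7, 8.7]
tcp_rot: [3.038, -0.682, 1.725]
ft_force: [1.0, 2.8, 0.9]
opening: 0.546
```

send_rows(plan="4 0 3 0 30")

```text
t: 28.75
eef_pos: [597.7, 131.8, 8.8]
tcp_rot: [3.036, -0.678, 1.725]
ft_force: [-6.7, -40.2, 18.3]
opening: 0.548
```

send_rows(plan="4 0 3 0 30")

```text
t: 28.85
eef_pos: [597.6, 133.5, 9.2]
tcp_rot: [3.034, -0.673, 1.725]
ft_force: [-8.9, -35.9, 16.5]
opening: 0.547
```

```bash
python3 look.py o
```

```text
t 28.85 pos [597.6 133.5   9.2] rot [ 3.034 -0.673  1.725] q [-0.174  0.815  1.811  0.924  0.893 -1.028] F [ -8.9 -35.9  16.5] op 0.547
toolz [ 0.01   0.629 -0.777] tooly [0.993 0.087 0.084]
shift [-141.4   -4.3 -120.1] 185.5
```

View pics/o_s.png

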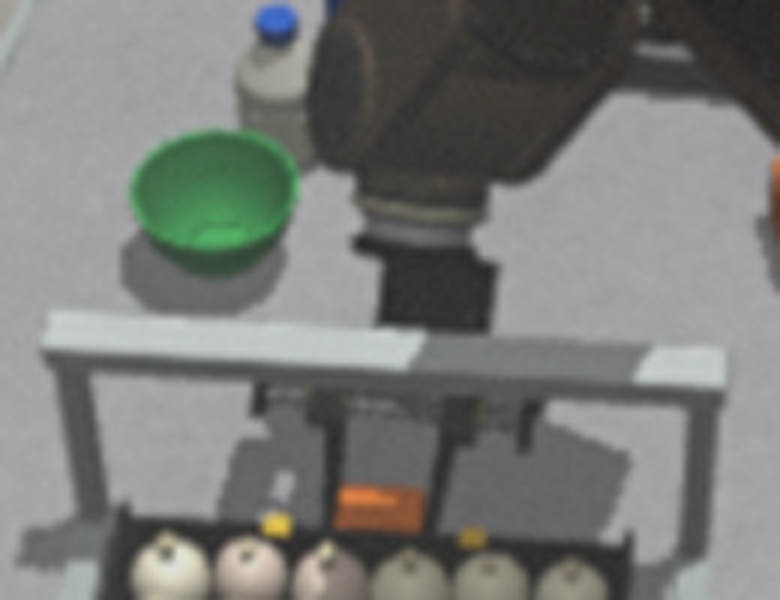

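send_rows(plan="0 0 0 0 30; 0 0 0 0 64; 0 0 0 0 68; 0 0 0 0 68; 0 0 0 0 68")

```text
t: 29.45
eef_pos: [597.8, 134.3, 10.1]
tcp_rot: [3.033, -0.675, 1.725]
ft_force: [1.8, 0.3, 1.5]
opening: 0.712
```

```bash
python3 look.py p
```

```text
t 29.45 pos [597.8 134.3  10.1] rot [ 3.033 -0.675  1.725] q [-0.173  0.814  1.811  0.926  0.894 -1.028] F [1.8 0.3 1.5] op 0.712
toolz [ 0.011  0.631 -0.776] tooly [0.993 0.086 0.084]
shift [-142.3   -4.5 -120.2] 186.3
```

View pics/p_s.png

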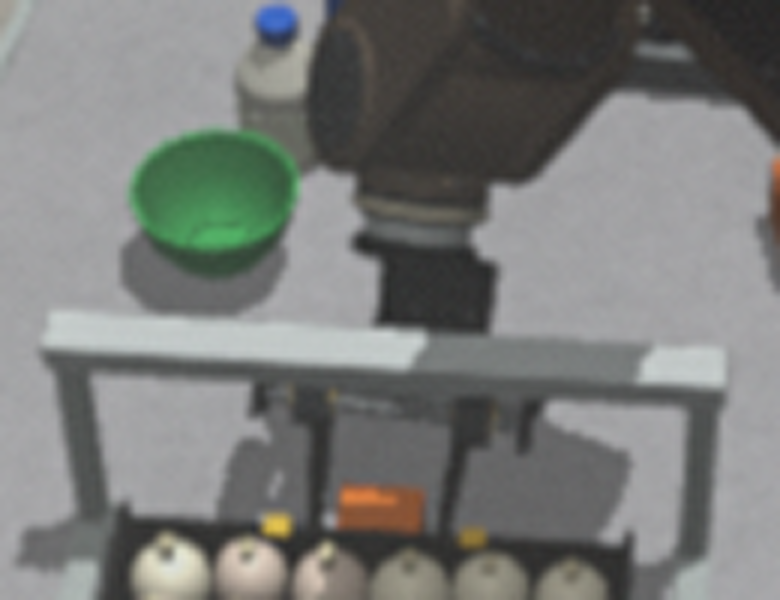

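send_rows(plan="0 0 -10 0 68; 0 0 -20 0 68; -5 0 -30 0 68; -10 0 -35 0 68; -10 0 -35 0 68; -10 0 -40 0 68; -10 0 -40 0 68; -10 0 -40 0 68")

```text
t: 30.35
eef_pos: [597.2, -70.8, 173.9]
tcp_rot: [3.051, -0.676, 1.722]
ft_force: [0.2, 0.8, 0.7]
opening: 0.714
```

send_rows(plan="-25 -35 -20 0 68; -25 -35 -20 0 68; -25 -35 -20 0 68; -25 -35 -20 0 68; -25 -35 -20 0 68; 0 0 0 0 68")

```text
t: 30.95
eef_pos: [430.3, -258.5, 166.1]
tcp_rot: [3.05, -0.669, 1.721]
ft_force: [1.4, -0.0, 0.1]
opening: 0.717
```

```bash
python3 look.py q
python3 - <<'E'
from h import *
for n,v in (('s_q','side'),('t_q','top')):
    p=pickle.load(open(n+'.pkl','rb')); save(p,n+'_full.png')
E
```

```text
t 30.95 pos [ 430.3 -258.5  166.1] rot [ 3.05  -0.669  1.721] q [-0.891  0.589  1.711  0.407  1.412 -1.193] F [ 1.4 -0.   0.1] op 0.717
toolz [-0.002  0.624 -0.781] tooly [0.993 0.092 0.072]
shift [ 45.2 185.8 247.7] 312.9
```

View pics/q_s.png

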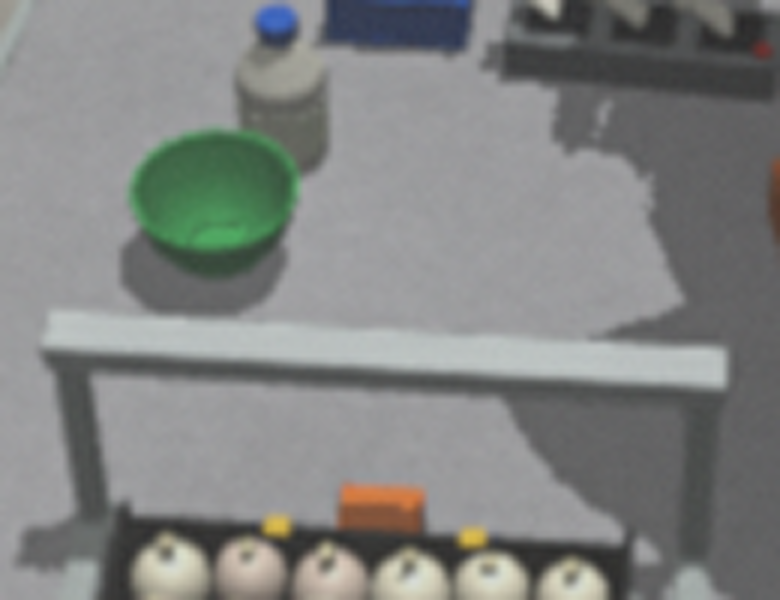

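View pics/q_t.png

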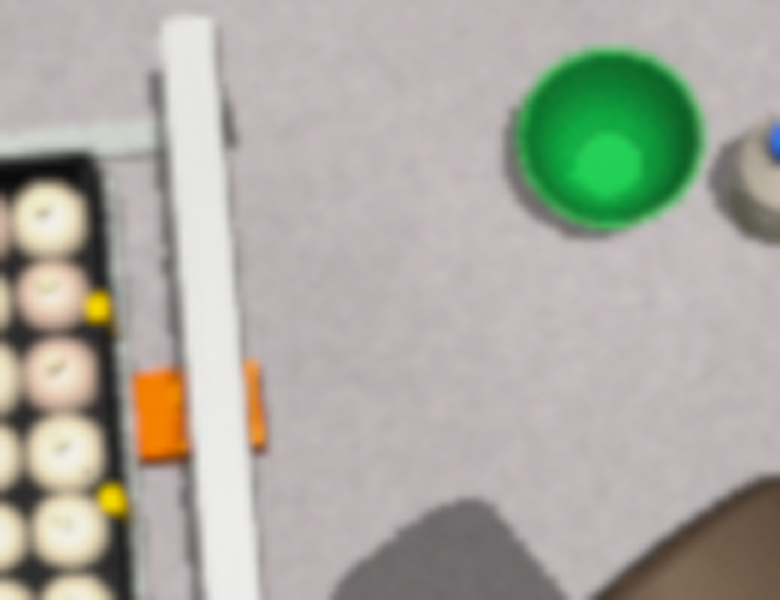

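View pics/t_q_full.png

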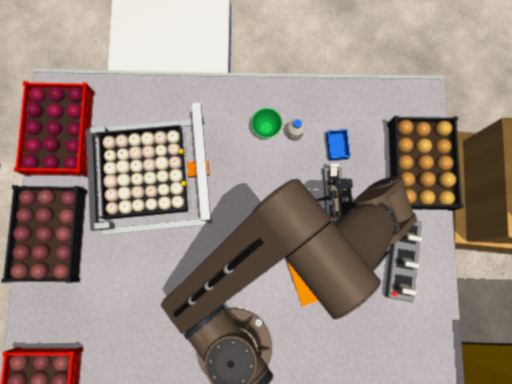

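Run:
```python
from fitside import *
p=pickle.load(open('t_q.pkl','rb'))
q,f=fit_top(p,165,100,6,[([25,-95,36],(259,361)),([-25,-95,36],(265,447))],[(25,[(140,373),(180,368)]),(-25,[(143,461),(183,456)])],[582,190,.1])
print(q,f.round(1),rel(q,[582,176.8,.1101]))
cv=lambda a:(np.array(a,float)+.5)/6-.5+[165,100]
# marks: rack x mid at several z, relative to top rack
for z in (83,88,92):
    M=unproj(p,cv([(97,308),(111,500)]),z); print(z,[rel([*m[:2],0],[582,176.8,.1101])[:2] for m in M])
s=pickle.load(open('s_q.pkl','rb')); cs=lambda a:(np.array(a,float)+.5)/6-.5+[165,140]
C=unproj(s,cs([(341,486),(425,490)]),36); print('side rear corners',[rel([*c[:2],0],[586.4,180.1,.1108])[:2] for c in C])
for z in (83,88):
    M=unproj(s,cs([(277,525),(473,537)]),z); print(z,[rel([*m[:2],0],[586.4,180.1,.1108])[:2] for m in M])
```

```text
[5.84362607e+02 1.93550040e+02 1.11628441e-01] [-0.1  0.2  0.1 -0.1  0.3  0.2 -0.3 -0.3] (np.float64(4.2), np.float64(16.4), np.float64(0.002))
83 [(np.float64(57.7), np.float64(6.1)), (np.float64(-52.7), np.float64(6.0))]
88 [(np.float64(56.4), np.float64(5.4)), (np.float64(-53.7), np.float64(5.3))]
92 [(np.float64(55.3), np.float64(4.9)), (np.float64(-54.4), np.float64(4.8))]
side rear corners [(np.float64(30.9), np.float64(-77.0)), (np.float64(-19.1), np.float64(-77.9))]
83 [(np.float64(57.2), np.float64(-7.0)), (np.float64(-54.3), np.float64(-7.3))]
88 [(np.float64(56.4), np.float64(-3.0)), (np.float64(-54.6), np.float64(-3.3))]
```

send_rows(plan="-10 -20 -35 0 68; -10 -20 -35 0 68; -10 -20 -35 0 68; 0 0 0 0 68; 0 0 0 0 68")

```text
t: 31.55
eef_pos: [378.2, -347.9, 228.0]
tcp_rot: [3.052, -0.671, 1.729]
ft_force: [-0.1, 0.3, -0.6]
opening: 0.718
```

Run:
```python
from h import *
p=eyes.read_camera('side'); zoom(p,160,110,150,120,5,'r_s.png')
for n in ('bowl','spray','punnet'): print(n,[(b['bbox'],round(b['confidence'],2)) for b in boxes_of(n,p)][:1])
print(env.state()['t'],env.state()['eef_pos'])
```

```text
bowl [([185.6, 161.8, 28.1, 25.5], 0.95)]
spray [([200.0, 139.1, 22.8, 30.2], 0.53)]
punnet [([220.4, 125.5, 25.3, 25.3], 0.9)]
31.75 [ 378.25137256 -347.47477715  227.64484361]
```

View pics/r_s.png

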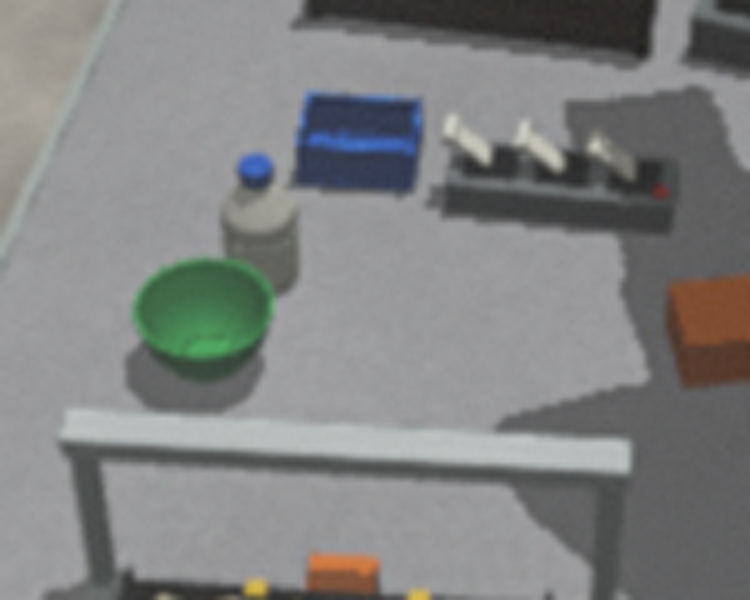

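```bash
python3 -c "
from h import *
print(job_done(), env.state()['t'])"
```

```text
the job is handed in; nothing more can be done
the job is handed in; nothing more can be done
```

The three toggles are off and the wedge is jammed under the tray's free edge. I let go of it, moved the arm clear, and handed the job in at about 32 s.

**Order of work:**
- I swept the toggles first.
- I then squared the wedge up in front of the tray with the gripper upright.
- I leaned the tool about 40° by driving the arm against its outer reach limit, since the rows cannot command a lean.
- I regripped the wedge, pushed it in until it jammed, opened the fingers and backed out under the bar.

**Last checks:**
- **Toggles:** all three lean to the off side in the last side picture.
- **Wedge position:** the origin is about 16 mm past the edge, against about 17 mm expected, and within 0.01 rad of square. It looks flat on the deck.
- **Centring:** the two cameras disagree slightly. The wedge sits about 2 mm (top) to 5 mm (side) towards rack +x from the middle of the marks. I left it there rather than disturb the jam.
- **Tray:** I judged it level from the wedge depth and the jam, and did not measure the hinge angle directly.
- **Bystanders and lamp bar:** the bowl, bottle and punnet are where they were, and I saw no sign that the lamp bar was touched.

**Limits that were passed or close:**
- **Push force:** it reached about 40 N along the push, above the suggested 15 N but under the 120 N wrist limit.
- **Elbow joint:** while I was gaining the lean it rested at about 0.048 rad, 0.002 below its listed lower limit of 0.05.

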